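# Tip a sample block onto the bench thickness gauge and close the gauge on it

### The arm

A 6-joint arm with a two-finger parallel gripper is mounted at the origin on the work surface. World frame = base frame: x ahead of the robot, y to its left, z up, the work surface at z = 0. Lengths are in mm, angles in rad, forces in N, time in s.
With the tool pointing down it reaches from about 300 to 750 mm from the base axis. Payload 8.5 kg.
Tool frame: the origin (TCP) lies on the centre line of the jaws, within the pads' length; the fingertips stand 19 mm ahead of it and the grasp point (between the pads) is the TCP (r.tips_ahead is the distance from the TCP to the fingertips, in mm); x points along the fingers, y is the direction in which the jaws open and shut, and the axes are right-handed (so a half turn about x gives the same grasp; the last joint's range is limited). The gripper opens to 85 mm and grips with 20 to 120 N. Pads are 22 mm wide; open, the fingers measure 114 mm over their backs; the gripper's body (76 mm by 85 mm) begins 54 mm behind the grasp point. The pads swing forward as they close: fully open they stand 13 mm farther back than shut.
Start: joints at [-1.361, 0.381, 1.297, -0, 1.464, -0.215], TCP at [226.668, -501.101, 250.322] pointing down, gripper open.
Joint ranges: [-3.11, 3.11], [-0.89, 2.33], [0.22, 2.48], [-1.42, 4.56], [0.17, 2.85], [-2.88, 2.88]. Speed limits (rad/s): [2.39, 2.39, 3.14, 3.14, 3.14, 3.14].

### API

Orientations are given as a rotation vector (axis times angle).
In Python, from plant import r gives the robot as it stands.
- The arm moves only by the shell command python3 -m crank 'ROWS' [FORCE]. ROWS is a JSON object of lists of equal length, an entry for each row: "linear": the shift along the world's x, y, z as a fraction of full scale, a list of three; "dr": the turn, a rotation vector about the world's x, y, z as a fraction of full scale, a list of three; "claw": the closure, from -1 (fully open) to 1 (shut). A call has 1 to 20 rows; each row is the pose to reach, as a shift and turn from the pose commanded when the call began; what a row does not reach only later rows make up. Full scale, the value 1, is 0.5 m for a shift and 45 degrees for a turn. A row lasts 1/8 s, in which the tool goes at most 62.5 mm and 10.7 degrees, less where a joint would pass 70% of its speed; a pose out of reach is approached as far as the arm can. A call with a number of a shift or a turn outside -1 to 1 is refused whole. A call with a gripper value outside its range is refused whole. The fingers move at their own pace and stop on an object; FORCE is the grip in N (left out, the last holds). Time passes only in rows, so rows that repeat a pose let the fingers close. It gives the time, the measured TCP pose, the force and the opening at its end, in the units of the state.
- r.read_state(): the state, without advancing time (a new reading comes with each control period).
- r.capture(name): name is "scene" or "top" or "wrist"; returns the picture (480x640x3 uint8, red, green, blue); there is no depth.
- r.camera_model(name): a dict with "fx", "fy", "cx", "cy" (pixels), "pose" (4x4, takes a point from camera to world coordinates); the wrist camera has in their place "tool_from_camera" (4x4, takes a point from camera to tool coordinates, whose origin is the TCP and whose axes are the tool frame's). Camera axes: x right, y down, z forward; pixel columns grow to the right and rows downward; lengths in mm; the calibration is good to about 2 mm. A picture is of the moment at which its call begins: read the wrist's pose just before it. camera_model takes no time and is no camera call.
- r.sign_off(): hands the job in, once; it reports no verdict.
The state is a dict: "time": time; "joint_positions": joint angles; "joint_vel": joint speeds; "joint_efforts": joint torques, N m; "position": TCP position; "ee_rot": TCP orientation; "ft_force": force on the tool from outside, world axes, zero at the start; "torque": the same for the moment, N m; "width": opening from 0.0 (shut) to 1.0 (fully open).
Only numpy, scipy, OpenCV 4.12 (cv2) and the standard library are available. Lean on these libraries where they do the work, as an engineer would, in place of code of your own. Each camera call takes 0.05 s, during which the arm holds its last target.

### The job

Measure the plastic sample block, 50 by 64 mm and 130 mm tall, on the bench thickness gauge. Stand it upright on the low loading shelf, one of its wider (64 mm) faces up against the edge of the raised bed and centred on the bed, and let go; then push it so that it tips over that edge and lies on the bed. Slide it straight along the middle of the bed, fully home against the end stop, then turn the black knob clockwise (seen from above) until it first slips in its clutch, stop there and let go; leave everything else on the bench where it is.

Things in the scene. Friction and masses are not known exactly. Their poses are not given: they have to be found in the camera images.
- gauge: Fixed bench thickness gauge: blue base plate (x -100..245, y -85..85 mm), on it a raised bed with an end stop and a white column whose arm carries spindle and knob. Origin at bench-top height under the middle of the bed's front edge; x level along the bed towards the end stop, y across it, z up. All its parts below are given in mm in this frame, heights above the bench.
- shelf_mid (a point): Loading shelf: the bare top of the blue base plate in front of the bed, x -100..0, y -85..85, 34 high; this point is its middle (x -50, y 0). Axes as gauge.
- bed_edge (a point): Middle of the bed's straight front edge (x 0, y 0, height 48), marked by a dark steel strip: a step 14 up from the shelf. The flat bed behind it is x 0..190, y -55..55, height 48, aluminium with a grey composite facing that stands a block being tipped onto it. Axes as gauge.
- stop_foot (a point): Foot of the end stop's face, in the middle (x 180, y 0, height 48). The stop is an upright steel plate across the end of the bed, y -45..45, up to height 84. A block that is home has its long axis along x, its centre at x 115, y 0, height 73. Behind it stands the column, x 193..239, y -32..32, height 166, with a readout box on its -y side. Axes as gauge.
- block_mid (a point): Centre of the sample block: plain off-white plastic, 50 x 64 x 130 mm, about 0.5 kg (varies by a quarter). Its x axis is across the 50 mm thickness, y across the 64 mm width, z along the 130 mm length; half a turn about any of them changes nothing. At the start it stands upright on the bench on an end, this point 65 mm up.
- block_foot (a point): Centre of the end face on which the block stands at the start, 65 mm from its centre along its -z; same axes as block_mid.
- knob_mid (a point): Centre of the black knurled knob on top of the arm: 40 mm across, 30 mm high, axis vertical, at x 150, y 0, height 195 of the gauge; it does not rise or sink as it turns. Its x axis points to the white line on its top. Below it the arm with its 36 mm head fills x 132..239, y -22..22, heights 122..164; under that the spindle comes down, its foot a 20 mm disc.
- screw (a joint): Turn of the spindle screw, rad: grows clockwise seen from above and lowers the spindle 4 mm per rad. It turns with the knob against a drag of about 0.05 N m until the spindle foot bears on the block, and stays where it is left. Starts at 0.4 to 1.6; bears on the block at about 2.5.
- spindle (a joint): How far the spindle foot has come down, m: at 0 the foot is 10 mm above a 50 mm thick block lying flat on the bed, so it bears on that block at 0.010. (A block with 64 mm upright does not pass under it.)
- knob (a joint): Slip of the knob on the screw, rad, in the friction clutch between them: 0 at the start, it stays there while knob and screw turn together, and grows clockwise once the spindle bears on something and the torque on the knob reaches about 0.12 N m.
- offcut: Bystander: a short off-white offcut, 64 x 50 x 45 mm, loose on the bench. Origin under its centre.
- tin: Bystander: a flat round metal tin, 90 mm across and 25 mm high, loose. Origin under its centre.
- jar: Bystander: a clear jar with a white lid, 64 mm across and 75 mm high, loose. Origin under its centre.
- weight: Bystander: a steel balance weight with a top knob, 54 mm across and 74 mm high, loose. Origin under its centre.
- caliper: Bystander: a slide caliper lying flat, 210 mm long, 15 mm high, loose. Origin under its slide, about its middle.
Not all that is in view belongs to the job. What is shaped like the part that bears block_mid but red is not meant.

How it is judged:
By the outcome, as a careful person would: the job done as asked, in the order asked, and still so for the second after the job is handed in, with the robot touching nothing.
It also fails if it takes over 72 s, if anything falls off the work surface, if the arm or the gripper's body presses on something with over 40 N, if the wrist force passes 120 N, or if a joint passes its speed limit or range.

## Working session

There is one attempt and no reset: what is moved stays moved. The work goes in short steps, Python scripts to look and compute and a shell command to move; the robot and the scene stay as the last step left them, time stands still between calls to the robot, and variables do not carry over. Pictures are saved under pics/ and viewed, and the job is handed in when it is done.

```bash
ls; mkdir -p pics
python3 - <<'E'
from plant import r
import cv2,json
print(r.read_state())
for n in("scene","top"):
    cv2.imwrite(f"pics/{n}0.png",r.capture(n)[:,:,::-1]); print(n,r.camera_model(n))
print(r.camera_model("wrist"), r.tips_ahead)
E
```

```text
pics
{'time': 0.0, 'joint_positions': array([-1.36131295e+00,  3.81195256e-01,  1.29823103e+00,  2.49895905e-05,
        1.46360039e+00, -2.15313733e-01]), 'joint_vel': array([ 0.00037651, -0.00035705,  0.00013037, -0.00169576, -0.00041849,
       -0.00083736]), 'joint_efforts': array([ 3.35346494e-04, -4.48460376e+01, -2.31273633e+01, -1.09673567e-04,
        4.79242692e-03, -8.60502581e-06]), 'position': array([ 226.61716193, -500.86431599,  249.7221827 ]), 'ee_rot': array([ 1.98747436,  0.43004988, -1.98741535]), 'ft_force': array([-0.17197363,  0.85154838,  0.47369361]), 'torque': array([-0.00998936,  0.00326553,  0.03714432]), 'width': 0.9979352942884767}
scene {'fx': 492.4600450796546, 'fy': 492.4600450796546, 'cx': 322.89870596634216, 'cy': 232.97292637519374, 'pose': array([[ 8.40369122e-01,  3.85046984e-01, -3.81468949e-01,
         9.03989136e+02],
       [ 5.41672585e-01, -5.71625957e-01,  6.16307209e-01,
        -7.32806082e+02],
       [ 1.92496790e-02, -7.24556819e-01, -6.88946199e-01,
         9.38727779e+02],
       [ 0.00000000e+00,  0.00000000e+00,  0.00000000e+00,

[... 248 characters left out ...]
-01,  2.27861515e-02,  1.36698734e-02,
        -2.89508208e+01],
       [-1.51180225e-02, -6.46431080e-02, -9.97793924e-01,
         1.51296437e+03],
       [ 0.00000000e+00,  0.00000000e+00,  0.00000000e+00,
         1.00000000e+00]])}
{'fx': 425.067880209343, 'fy': 425.067880209343, 'cx': 321.73804288068226, 'cy': 244.2742691257, 'tool_from_camera': array([[-1.20733820e-03, -3.11246462e-01,  9.50328460e-01,
        -1.23888616e+02],
       [ 9.99998440e-01, -1.60120113e-03,  7.46024300e-04,
         8.07128174e-01],
       [ 1.28946958e-03,  9.50327878e-01,  3.11247910e-01,
        -7.92143670e+01],
       [ 0.00000000e+00,  0.00000000e+00,  0.00000000e+00,
         1.00000000e+00]])} 19.0
```

View pics/scene0.png

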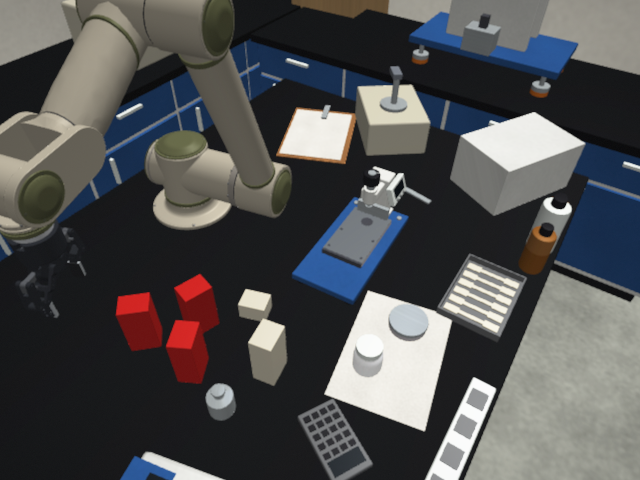

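View pics/top0.png

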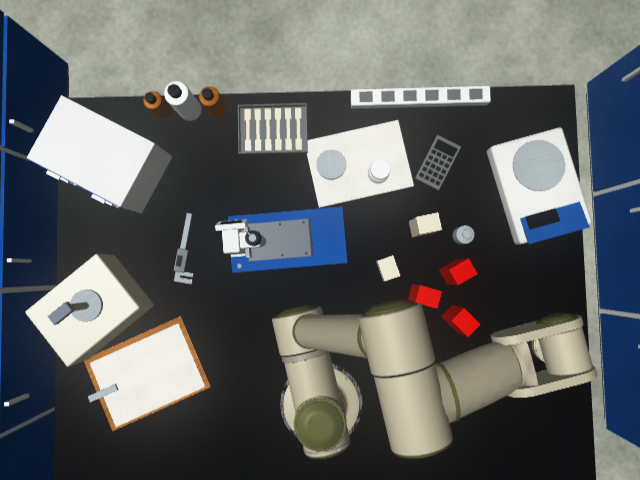

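```bash
cat > h.py <<'E'
import numpy as np,cv2
from plant import r
from scipy.spatial.transform import Rotation as R
def crop(src,dst,x0,y0,x1,y1,k):
    im=cv2.imread(src)[y0:y1,x0:x1]; im=cv2.resize(im,None,fx=k,fy=k,interpolation=cv2.INTER_CUBIC)
    for u in range((x0+9)//10*10,x1,10):
        cv2.line(im,((u-x0)*k,0),((u-x0)*k,6 if u%50 else 14),(0,255,255),1)
        if u%20==0: cv2.putText(im,str(u),((u-x0)*k-10,18),0,.35,(0,255,255))
    for v in range((y0+9)//10*10,y1,10):
        cv2.line(im,(0,(v-y0)*k),(6,(v-y0)*k),(0,255,255),1)
        if v%20==0: cv2.putText(im,str(v),(8,(v-y0)*k+4),0,.35,(0,255,255))
    cv2.imwrite(dst,im)
def wristpose():
    s=r.read_state(); T=np.eye(4);T[:3,:3]=R.from_rotvec(s['ee_rot']).as_matrix();T[:3,3]=s['position']
    return T@np.array(r.camera_model('wrist')['tool_from_camera'])
def cam(n): 
    c=r.camera_model(n); return c,np.array(c['pose']) if 'pose' in c else wristpose()
def pix2w(n,uv,z,P=None):
    c,P0=cam(n); P=P0 if P is None else P
    uv=np.atleast_2d(uv).astype(float)
    d=np.c_[(uv[:,0]-c['cx'])/c['fx'],(uv[:,1]-c['cy'])/c['fy'],np.ones(len(uv))]@P[:3,:3].T
    o=P[:3,3]; return o+d*((np.broadcast_to(z,len(uv))-o[2])/d[:,2])[:,None]
def w2pix(n,X,P=None):
    c,P0=cam(n); P=P0 if P is None else P
    q=(np.atleast_2d(X)-P[:3,3])@P[:3,:3]
    return np.c_[q[:,0]/q[:,2]*c['fx']+c['cx'],q[:,1]/q[:,2]*c['fy']+c['cy']]
E
python3 -c "
from h import *
crop('pics/top0.png','pics/t_g.png',205,195,355,280,5)
crop('pics/top0.png','pics/t_b.png',365,200,485,290,6)
crop('pics/scene0.png','pics/s_g.png',285,160,435,305,5)
crop('pics/scene0.png','pics/s_b.png',220,280,300,400,5)"
```

```text
(no output)
```

View pics/t_g.png

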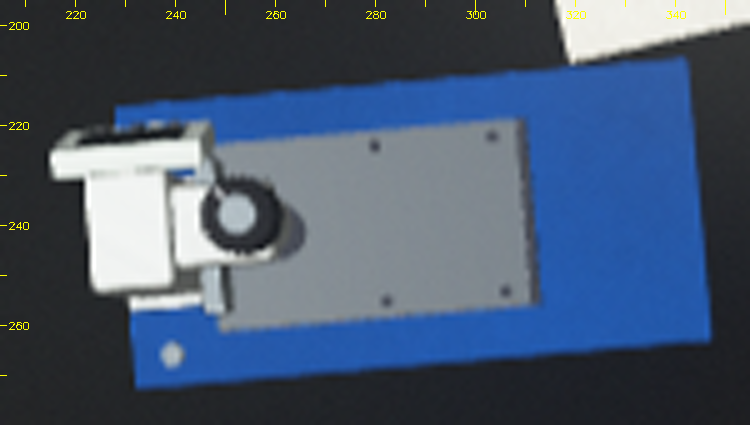

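View pics/t_b.png

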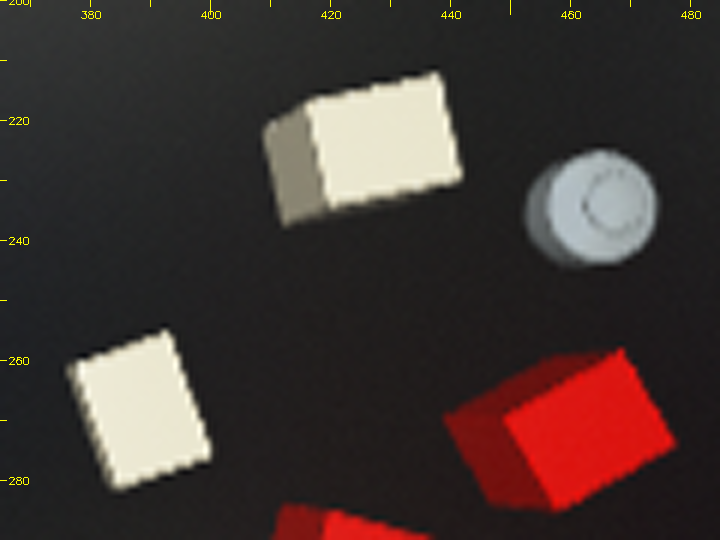

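View pics/s_g.png

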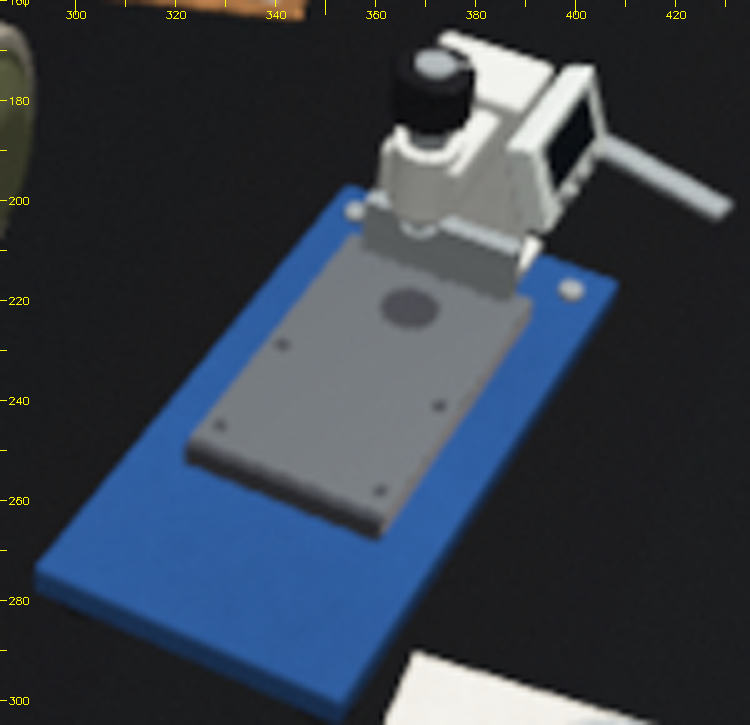

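View pics/s_b.png

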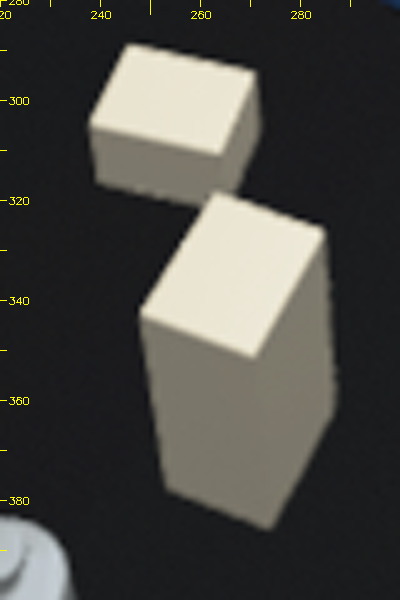

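```bash
cat > fit.py <<'E'
from h import *
from scipy.optimize import least_squares
def fit(obs,x0):
    # obs: list (cam, localpt, uv)
    def tr(p,L):
        c,s=np.cos(p[2]),np.sin(p[2]);L=np.array(L,float)
        return np.c_[p[0]+c*L[:,0]-s*L[:,1],p[1]+s*L[:,0]+c*L[:,1],L[:,2]]
    def f(p):
        out=[]
        for n in sorted(set(o[0] for o in obs)):
            oo=[o for o in obs if o[0]==n]
            out.append((w2pix(n,tr(p,[o[1] for o in oo]))-np.array([o[2] for o in oo])).ravel())
        return np.concatenate(out)
    s=least_squares(f,x0,x_scale=[100,100,1],loss='soft_l1'); return s.x,f(s.x).reshape(-1,2)
E
python3 - <<'E'
from fit import *
np.set_printoptions(precision=2,suppress=True)
G=[('top',(-100,-85,34),(342.2,206.5)),('top',(-100,85,34),(347,263)),('top',(245,85,34),(232,272.5)),('top',(245,-85,34),(228,216.5)),
('top',(0,-55,48),(309,219)),('top',(0,55,48),(312,256)),('top',(150,0,210),(252,238)),
('scene',(-100,85,34),(292,273)),('scene',(-100,-85,34),(353,301)),('scene',(245,-85,34),(408,217)),('scene',(245,85,34),(354,197)),('scene',(0,55,48),(323,249)),('scene',(0,-55,48),(361,264)),('scene',(150,0,210),(372,172.5))]
for o in (G,[g for g in G if g[0]=='top'],[g for g in G if g[0]=='scene']):
    p,e=fit(o,[450,50,1.5]);print('gauge',p);print(e.T)
# block, x=50 dim, y=64 dim
B=[('top',(25,32,130),(416,217)),('top',(25,-32,130),(438,212)),('top',(-25,-32,130),(442,230)),('top',(-25,32,130),(419.5,235)),('top',(25,32,0),(409,221.5)),('top',(-25,32,0),(412,237.5)),
('scene',(-25,32,130),(263,318)),('scene',(25,32,130),(285,326)),('scene',(25,-32,130),(271,351)),('scene',(-25,-32,130),(248,342)),('scene',(-25,-32,0),(253,378)),('scene',(25,-32,0),(274,385.5)),('scene',(25,32,0),(287,362))]
for o in (B,[g for g in B if g[0]=='top'],[g for g in B if g[0]=='scene']):
    p,e=fit(o,[430,-300,0.1]);print('block',p);print(e.T)
for n,uv,z in(('offc',[(387.5,267.5)],45),('tin',(331,164.5),25),('jar',(379,171),75),('weight',(464,234),60)): print(n,pix2w('top',uv,z))
E
```

```text
gauge [494.06  18.53   1.63]
[[-0.84  0.15  0.62 -0.04 -1.16 -0.23  0.03  0.19  0.5  -0.69 -0.92  0.59
   0.76  0.01]
 [-0.   -0.67 -1.3  -0.97 -0.71  0.27  0.37 -0.56 -0.07  0.47 -0.46 -0.63
  -0.42 -0.35]]
gauge [493.04  18.86   1.63]
[[ 0.17  0.34 -0.88 -0.97  0.54  0.61 -0.13]
 [-0.14  0.36  0.63 -0.32 -0.29 -0.07 -0.1 ]]
gauge [495.17  17.73   1.64]
[[-0.63  0.46  0.77  0.03 -0.98  0.01  0.2 ]
 [ 0.44 -0.25 -1.05 -0.7  -0.33  0.64  0.65]]
block [ 519.67 -311.41    0.19]
[[-0.36  0.13 -0.33 -0.65 -0.32  0.03  0.14 -0.21  0.39  0.4   0.24 -0.71
  -0.11]
 [-0.59 -0.59  0.01  0.3  -0.45  0.45 -0.92 -0.46 -0.23 -0.64 -0.86 -0.27
  -0.17]]
block [ 518.38 -311.3     0.18]
[[-0.2   0.42  0.35  0.17 -0.7  -0.18]
 [-0.05  0.28 -0.11 -0.43  0.1   0.22]]
block [ 520.37 -311.62    0.18]
[[-0.08  0.38 -0.18 -0.47 -0.15  0.17  0.38]
 [-0.38 -0.31  0.28  0.49 -0.26  0.72 -0.64]]
offc [[ 399.51 -202.85   45.  ]]
tin [[712.81 -44.93  25.  ]]
jar [[ 679.45 -183.21   75.  ]]
weight [[ 491.58 -425.53   60.  ]]
```

Run:
```python
from h import *
np.set_printoptions(precision=4,suppress=True)
s=r.read_state();M=R.from_rotvec(s['ee_rot']).as_matrix();print(M)
print('yaw of y axis',np.arctan2(M[1,1],M[0,1]), 'j1-j6',s['joint_positions'][0]-s['joint_positions'][5])
B=np.array([519.6,-311.4]);print((B-s['position'][:2]))
print(pix2w('top',[(441,269),(450,269),(469,258),(477,273),(457,285)],[0,130,130,130,130]))
```

```text
[[-0.0003  0.4121 -0.9111]
 [ 0.0013 -0.9111 -0.4121]
 [-1.     -0.0013 -0.0003]]
yaw of y axis -1.146006080610555 j1-j6 -1.1460054881305792
[292.9837 189.4779]
[[ 391.7017 -368.7336    0.    ]
 [ 391.197  -364.2004  130.    ]
 [ 420.2639 -417.4598  130.    ]
 [ 378.6157 -437.6471  130.    ]
 [ 346.973  -381.6451  130.    ]]
```

```bash
python3 -m crank '{"linear":[[0.1,0.06,0],[0.2,0.13,0],[0.3,0.19,0],[0.4,0.26,0],[0.5,0.32,0],[0.586,0.379,0],[0.586,0.379,0],[0.586,0.379,0]],"dr":[[0,0,-0.05],[0,0,-0.1],[0,0,-0.15],[0,0,-0.2],[0,0,-0.25],[0,0,-0.306],[0,0,-0.306],[0,0,-0.306]],"claw":[-1,-1,-1,-1,-1,-1,-1,-1]}' 60
python3 - <<'E'
from h import *
P=wristpose(); cv2.imwrite('pics/w1.png',r.capture('wrist')[:,:,::-1]); np.save('P1.npy',P)
s=r.read_state();print(s['time'],s['joint_positions'],s['ft_force'])
E
```

```text
time: 1.1
position: [519.3, -311.7, 249.9]
ee_rot: [2.124, 0.197, -2.126]
ft_force: [-0.9, -0.3, -0.5]
width: 1.002
1.15 [-7.36597169e-01  4.80289471e-01  1.13302671e+00 -2.81594476e-04
  1.52889907e+00  6.50394412e-01] [-1.14857806 -0.28930174 -0.00783872]
```

View pics/w1.png

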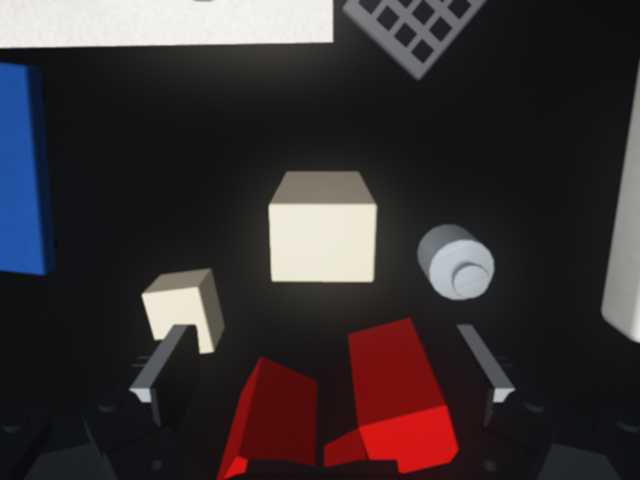

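Run:
```python
from h import *
P=np.load('P1.npy');X=pix2w('wrist',[(269.5,204),(376.5,204),(375,281.5),(271,281)],130,P);print(X.round(1),X.mean(0).round(1))
d=X[1]-X[0];print(np.hypot(*d[:2]),np.arctan2(d[1],d[0]))
s=r.read_state();M=R.from_rotvec(s['ee_rot']).as_matrix();print('tool y yaw',np.arctan2(M[1,1],M[0,1]))
```

```text
[[ 537.9 -278.2  130. ]
 [ 549.3 -339.8  130. ]
 [ 501.2 -349.8  130. ]
 [ 489.8 -286.2  130. ]] [ 519.6 -313.5  130. ]
62.62593050858832 -1.3873637379973247
tool y yaw -1.3869797957674082
```

```bash
python3 -m crank '{"linear":[[0,-0.002,-0.1],[0,-0.002,-0.2],[0,-0.002,-0.28],[0,-0.002,-0.308],[0,-0.002,-0.308],[0,-0.002,-0.308],[0,-0.002,-0.308],[0,-0.002,-0.308],[0,-0.002,-0.308]],"dr":[[0,0,0],[0,0,0],[0,0,0],[0,0,0],[0,0,0],[0,0,0],[0,0,0],[0,0,0],[0,0,0]],"claw":[-1,-1,-1,-1,-1,0.9,0.9,0.9,0.9]}' 60
```

```text
time: 2.28
position: [520.2, -313.0, 98.3]
ee_rot: [2.126, 0.194, -2.121]
ft_force: [-1.1, 2.0, 6.9]
width: 0.745
```

```bash
python3 -m crank '{"linear":[[0,0,0.06],[0,0,0.12],[0,0,0.16],[-0.006,0.06,0.16],[-0.012,0.13,0.16],[-0.018,0.2,0.16],[-0.024,0.28,0.16],[-0.024,0.28,0.16]],"dr":[[0,0,0],[0,0,0],[0,0,0],[0,0,0.23],[0,0,0.46],[0,0,0.69],[0,0,0.9207],[0,0,0.9207]],"claw":[0.9,0.9,0.9,0.9,0.9,0.9,0.9,0.9]}'
python3 -m crank '{"linear":[[-0.01,0.1,0],[-0.023,0.2,0],[-0.023,0.286,0],[-0.023,0.286,0],[-0.023,0.286,0]],"dr":[[0,0,0.23],[0,0,0.46],[0,0,0.69],[0,0,0.9207],[0,0,0.9207]],"claw":[0.9,0.9,0.9,0.9,0.9]}'
```

```text
time: 3.28
position: [507.1, -170.1, 176.6]
ee_rot: [1.676, 0.823, -1.677]
ft_force: [0.3, -1.1, -5.2]
width: 0.739
time: 3.9
position: [496.4, -29.8, 176.5]
ee_rot: [1.167, 1.235, -1.167]
ft_force: [0.5, -0.7, -4.9]
width: 0.744
```

Run:
```python
from h import *
P=wristpose(); cv2.imwrite('pics/w2.png',r.capture('wrist')[:,:,::-1]); np.save('P2.npy',P)
cv2.imwrite('pics/s2.png',r.capture('scene')[:,:,::-1])
s=r.read_state();print(s['time'],s['joint_positions']);print(P.round(3))
M=R.from_rotvec(s['ee_rot']).as_matrix();print(M.round(4),'tool y yaw',np.arctan2(M[1,1],M[0,1]))
```

```text
4.0 [-2.99436400e-01  3.60552091e-01  1.56280030e+00 -1.96166170e-04
  1.21806039e+00 -3.54051820e-01]
[[ 9.98000e-01  5.30000e-02  1.80000e-02  4.91477e+02]
 [ 5.60000e-02 -9.48000e-01 -3.12000e-01  4.89260e+01]
 [ 1.00000e-03  3.13000e-01 -9.50000e-01  3.00357e+02]
 [ 0.00000e+00  0.00000e+00  0.00000e+00  1.00000e+00]]
[[ 1.000e-04  9.985e-01  5.470e-02]
 [-2.000e-04  5.470e-02 -9.985e-01]
 [-1.000e+00  1.000e-04  2.000e-04]] tool y yaw 0.054683185209543746
```

View pics/w2.png

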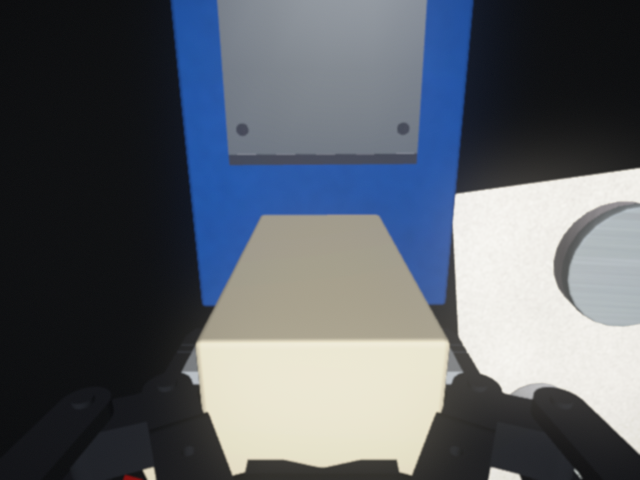

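View pics/s2.png

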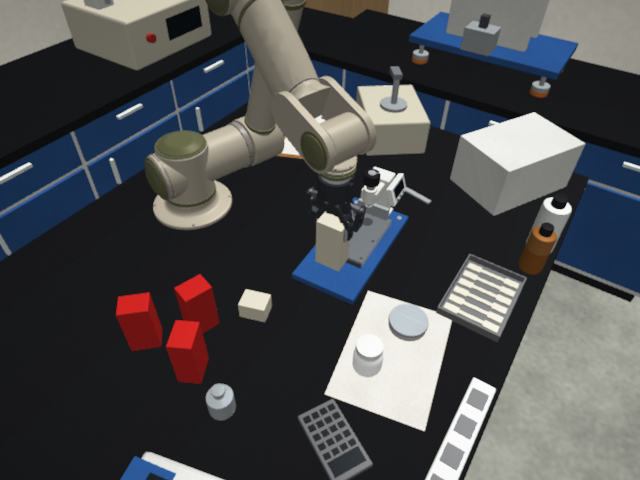

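Run:
```python
from h import *
crop('pics/w2.png','pics/w2c.png',195,100,455,240,3)
```

```text
(no output)
```

View pics/w2c.png

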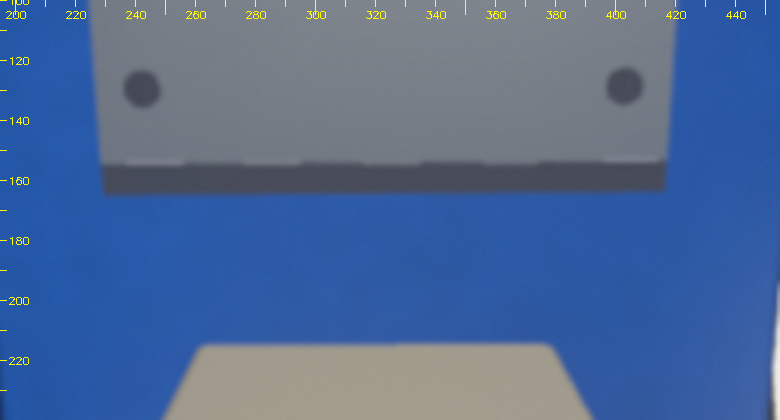

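Run:
```python
from h import *
P=np.load('P2.npy')
E=pix2w('wrist',[(229.5,164.8),(417,163.3)],48,P);print(E.round(1));d=E[1]-E[0];print('len',np.hypot(*d[:2]),'yaw of -y',np.arctan2(d[1],d[0]),E.mean(0))
B=pix2w('wrist',[(261,215),(380,215)],176.5-95-0.5+2,P);print(B.round(1));d=B[1]-B[0];print(np.hypot(*d[:2]),np.arctan2(d[1],d[0]),B.mean(0))
E=pix2w('wrist',[(200,304),(448,304)],34,P);print(E.round(1),E.mean(0))
T=pix2w('wrist',[(199,342),(447,340)],208,P);print(T.round(1),T.mean(0))
```

```text
[[439.3  12.1  48. ]
 [549.5  19.2  48. ]]
len 110.339968336391 yaw of -y 0.06405571382859745 [494.39569161  15.67317114  48.        ]
[[462.8  -8.1  83. ]
 [525.4  -4.6  83. ]]
62.6416055122543 0.05604009792892326 [494.0906276   -6.33526257  83.        ]
[[415.  -86.7  34. ]
 [586.3 -77.1  34. ]] [500.615759   -81.93251773  34.        ]
[[464.4  -8.5 208. ]
 [525.6  -4.6 208. ]] [494.95785968  -6.54515722 208.        ]
```

```bash
python3 -m crank '{"linear":[[0,0,-0.05],[0,0,-0.082],[0,0.015,-0.082],[0,0.03,-0.082],[0,0.036,-0.082],[0,0.036,-0.082],[0,0.036,-0.082]],"dr":[[0,0,0],[0,0,0.008],[0,0,0.008],[0,0,0.008],[0,0,0.008],[0,0,0.008],[0,0,0.008]],"claw":[0.9,0.9,0.9,0.9,0.9,0.9,0.9]}'
python3 - <<'E'
from h import *
P=wristpose(); cv2.imwrite('pics/w3.png',r.capture('wrist')[:,:,::-1]); np.save('P3.npy',P)
crop('pics/w3.png','pics/w3c.png',195,140,455,320,3)
print(r.read_state()['position'],r.read_state()['ft_force'])
E
```

```text
time: 4.88
position: [496.3, -11.7, 135.6]
ee_rot: [1.16, 1.239, -1.16]
ft_force: [-0.2, -0.5, -5.2]
width: 0.74
[496.24013049 -11.73198943 135.49867838] [ 0.13176353  0.04551812 -6.01607706]
```

View pics/w3c.png

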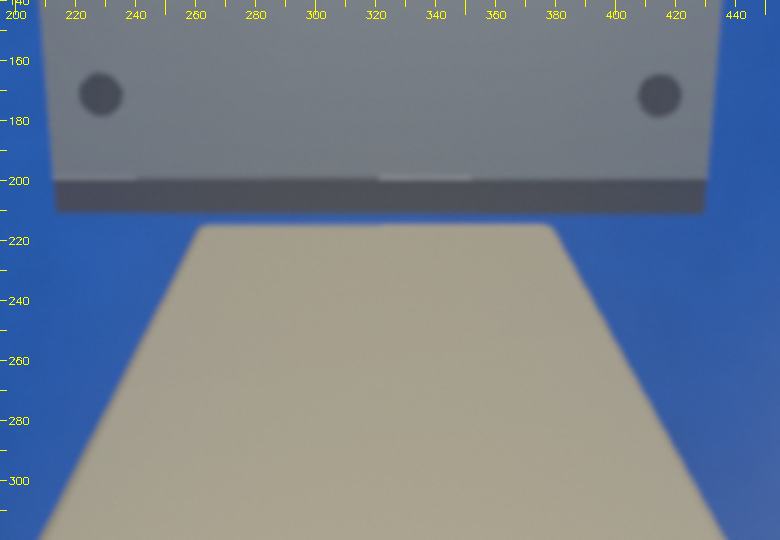

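```bash
python3 - <<'E'
from h import *
P=np.load('P3.npy')
print(pix2w('wrist',[(214,210.8),(430.5,211)],48,P).mean(0),pix2w('wrist',[(260.5,214.5),(380,214.5)],37.3,P).mean(0))
E
python3 -m crank '{"linear":[[0.0005,0.004,0],[0.0005,0.006,0],[0.0005,0.007,0],[0.0005,0.007,0]],"dr":[[0,0,0],[0,0,0],[0,0,0],[0,0,0]],"claw":[0.9,0.9,0.9,0.9]}'
```

```text
[494.47422542  15.5272133   48.        ] [493.70910003  10.8689229   37.3       ]
time: 5.42
position: [496.4, -8.1, 135.3]
ee_rot: [1.16, 1.24, -1.16]
ft_force: [0.2, -0.0, -5.1]
width: 0.743
```

```bash
python3 -m crank '{"linear":[[0,0.002,0],[0,0.002,0],[0,0.002,0]],"dr":[[0,0,0],[0,0,0],[0,0,0]],"claw":[0.9,0.9,0.9]}'
python3 -m crank '{"linear":[[0,0.002,0],[0,0.002,0],[0,0.002,0]],"dr":[[0,0,0],[0,0,0],[0,0,0]],"claw":[0.9,0.9,0.9]}'
```

```text
time: 5.8
position: [496.5, -7.3, 135.4]
ee_rot: [1.16, 1.239, -1.16]
ft_force: [-0.2, -1.6, -4.5]
width: 0.746
time: 6.18
position: [496.4, -6.8, 135.4]
ee_rot: [1.159, 1.239, -1.161]
ft_force: [-1.4, -5.0, -4.1]
width: 0.744
```

```bash
python3 -m crank '{"linear":[[0,0,-0.003],[0,0,-0.005],[0,0,-0.005]],"dr":[[0,0,0],[0,0,0],[0,0,0]],"claw":[0.9,0.9,0.9]}'
python3 -m crank '{"linear":[[0,0,-0.001],[0,0,-0.002],[0,0,-0.002]],"dr":[[0,0,0],[0,0,0],[0,0,0]],"claw":[0.9,0.9,0.9]}'
```

```text
time: 6.55
position: [496.9, -6.8, 133.1]
ee_rot: [1.16, 1.237, -1.16]
ft_force: [0.7, -5.7, -3.9]
width: 0.743
time: 6.92
position: [497.0, -6.8, 132.4]
ee_rot: [1.16, 1.237, -1.16]
ft_force: [-0.7, -4.7, -2.4]
width: 0.743
```

```bash
python3 -m crank '{"linear":[[0,0,-0.001],[0,0,-0.002],[0,0,-0.002]],"dr":[[0,0,0],[0,0,0],[0,0,0]],"claw":[0.9,0.9,0.9]}'
```

```text
time: 7.3
position: [497.0, -7.0, 132.4]
ee_rot: [1.16, 1.236, -1.16]
ft_force: [-4.0, -4.8, 8.3]
width: 0.743
```

```bash
python3 -m crank '{"linear":[[0,0,0.001],[0,0,0.001],[0,0,0.001],[0,0,0.001]],"dr":[[0,0,0],[0,0,0],[0,0,0],[0,0,0]],"claw":[-1,-1,-1,-1]}'
python3 - <<'E'
from h import *
P=wristpose(); cv2.imwrite('pics/w4.png',r.capture('wrist')[:,:,::-1]); np.save('P4.npy',P)
s=r.read_state();print(s['time'],s['position'],s['ft_force'])
E
```

```text
time: 7.8
position: [496.4, -6.0, 131.3]
ee_rot: [1.16, 1.24, -1.16]
ft_force: [-1.3, -0.1, 0.9]
width: 1.001
7.85 [496.43927783  -6.02932107 131.25974113] [-0.64860465  0.00919331 -0.19890529]
```

View pics/w4.png

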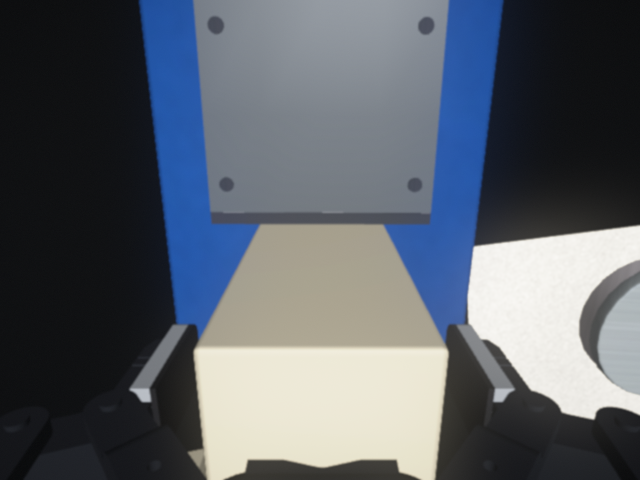

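```bash
python3 -m crank '{"linear":[[0,0,0.08],[0,0,0.15],[0.003,-0.05,0.15],[0.006,-0.1,0.15],[0.0062,-0.104,0.1],[0.0062,-0.104,0.053],[0.0062,-0.104,0.053],[0.0062,-0.104,0.053]],"dr":[[0,0,0],[0,0,0],[0,0,0],[0,0,0],[0,0,0],[0,0,0],[0,0,0],[0,0,0]],"claw":[-1,-1,0.3,0.3,0.3,0.3,0.3,0.3]}'
python3 - <<'E'
from h import *
cv2.imwrite('pics/s5.png',r.capture('scene')[:,:,::-1]); crop('pics/s5.png','pics/s5c.png',270,150,430,310,5)
cv2.imwrite('pics/w5.png',r.capture('wrist')[:,:,::-1])
E
```

```text
time: 8.85
position: [499.9, -58.2, 158.7]
ee_rot: [1.16, 1.239, -1.16]
ft_force: [0.0, 0.2, -0.5]
width: 0.351
```

View pics/s5c.png

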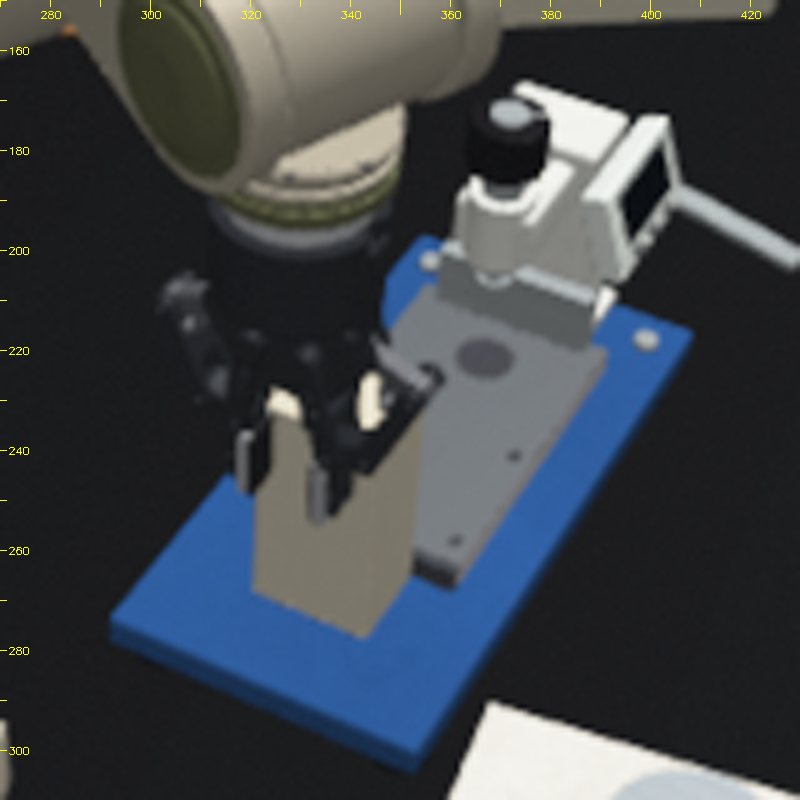

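View pics/w5.png

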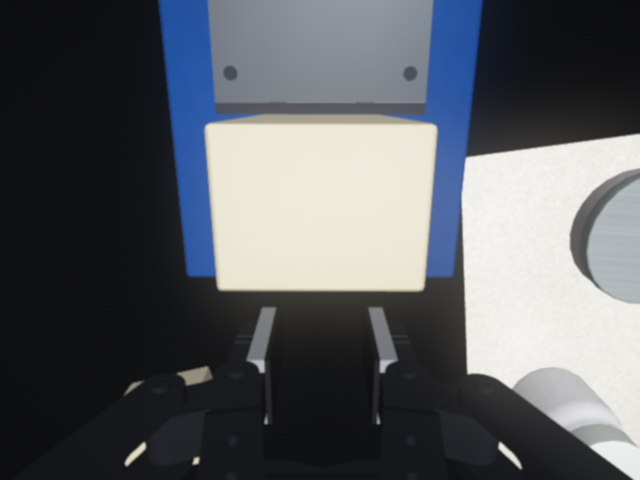

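```bash
python3 -m crank '{"linear":[[-0.001,0.02,0],[-0.002,0.032,0],[-0.003,0.044,0],[-0.0035,0.056,0],[-0.004,0.068,0],[-0.005,0.08,0],[-0.0055,0.09,0],[-0.006,0.098,0],[-0.006,0.098,0]],"dr":[[0,0,0],[0,0,0],[0,0,0],[0,0,0],[0,0,0],[0,0,0],[0,0,0],[0,0,0],[0,0,0]],"claw":[0.3,0.3,0.3,0.3,0.3,0.3,0.3,0.3,0.3]}'
python3 - <<'E'
from h import *
cv2.imwrite('pics/s6.png',r.capture('scene')[:,:,::-1]); crop('pics/s6.png','pics/s6c.png',270,150,430,310,5)
E
```

```text
time: 10.07
position: [496.4, -8.7, 157.7]
ee_rot: [1.16, 1.241, -1.16]
ft_force: [-0.9, -0.2, -0.4]
width: 0.35
```

View pics/s6c.png

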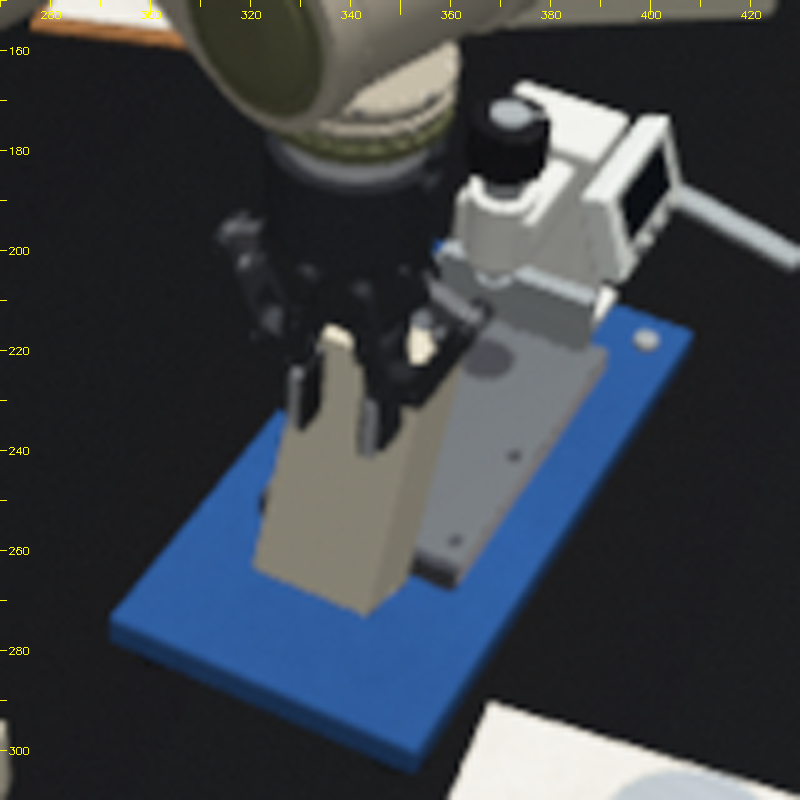

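```bash
python3 -m crank '{"linear":[[-0.0005,0.006,0],[-0.001,0.012,0],[-0.0012,0.018,0],[-0.0015,0.024,0],[-0.0018,0.03,0],[-0.0018,0.03,0],[-0.0018,0.03,0],[-0.0018,0.03,0]],"dr":[[0,0,0],[0,0,0],[0,0,0],[0,0,0],[0,0,0],[0,0,0],[0,0,0],[0,0,0]],"claw":[0.3,0.3,0.3,0.3,0.3,0.3,0.3,0.3]}'
python3 - <<'E'
from h import *
cv2.imwrite('pics/s7.png',r.capture('scene')[:,:,::-1]); crop('pics/s7.png','pics/s7c.png',270,150,430,310,5)
P=wristpose(); cv2.imwrite('pics/w7.png',r.capture('wrist')[:,:,::-1]); np.save('P7.npy',P)
E
```

```text
time: 11.12
position: [495.6, 5.8, 157.8]
ee_rot: [1.16, 1.24, -1.16]
ft_force: [-0.3, -0.4, -1.0]
width: 0.352
```

View pics/s7c.png

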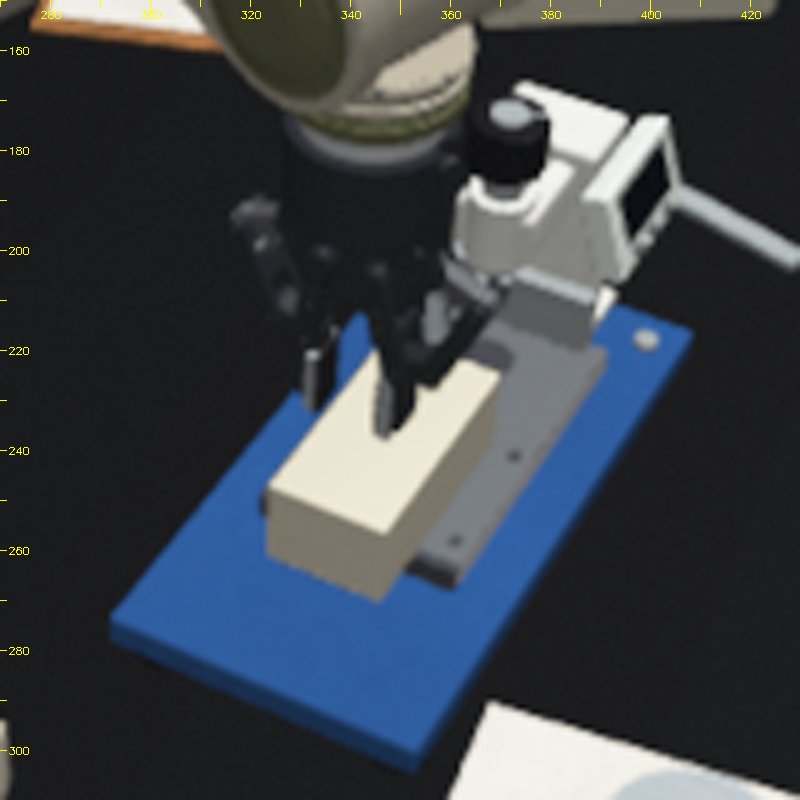

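View pics/w7.png

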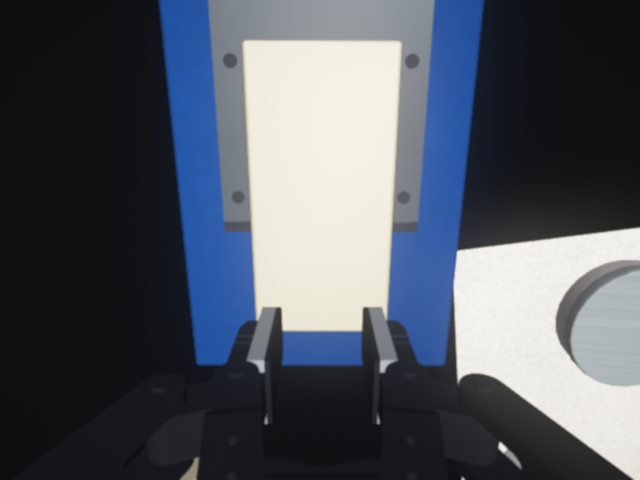

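Run:
```python
from h import *
P=np.load('P7.npy')
X=pix2w('wrist',[(243.5,41),(401,41),(388.5,331),(257,331)],98,P);print(X.round(1),X.mean(0))
E=pix2w('wrist',[(225.5,230.5),(417,230.5)],48,P);print(E.round(1),E.mean(0))
G=E.mean(0)[:2]; y=1.635;u=np.array([np.cos(y),np.sin(y)]);v=np.array([-u[1],u[0]])
print(((X[:,:2]-G)@np.c_[u,v]).round(1)); 
a=X[:2].mean(0)-X[2:].mean(0);print('yaw',np.arctan2(a[1],a[0]))
```

```text
[[457.9 106.2  98. ]
 [519.7 110.2  98. ]
 [529.4 -18.1  98. ]
 [465.4 -22.2  98. ]] [493.13000984  44.04315745  98.        ]
[[439.6  12.6  48. ]
 [549.   19.7  48. ]] [494.32791452  16.12980957  48.        ]
[[ 92.2  30.5]
 [ 92.3 -31.4]
 [-36.4 -32.8]
 [-36.4  31.3]]
yaw 1.6378122593910205
```

```bash
python3 -m crank '{"linear":[[0.002,-0.04,0.02],[0.004,-0.08,0.02],[0.0066,-0.122,0.02],[0.0066,-0.122,0.02],[0.0066,-0.122,0]],"dr":[[0.1,0.006,0],[0.25,0.0155,0],[0.45,0.028,0],[0.6654,0.0413,0],[0.6654,0.0413,0]],"claw":[0.3,0.3,0.3,0.3,0.3]}'
python3 - <<'E'
from h import *
s=r.read_state();print(s['joint_positions'],R.from_rotvec(s['ee_rot']).as_matrix().round(3))
cv2.imwrite('pics/s8.png',r.capture('scene')[:,:,::-1]); crop('pics/s8.png','pics/s8c.png',270,150,430,310,5)
E
```

```text
time: 11.85
position: [499.1, -56.9, 156.9]
ee_rot: [1.525, 1.622, -0.88]
ft_force: [-0.3, 0.1, -0.8]
width: 0.351
[-0.55540363  0.48239274  1.52771466  0.4227802   1.46292085 -0.73561359] [[-0.03   0.998  0.055]
 [ 0.499  0.062 -0.865]
 [-0.866  0.002 -0.499]]
```

View pics/s8c.png

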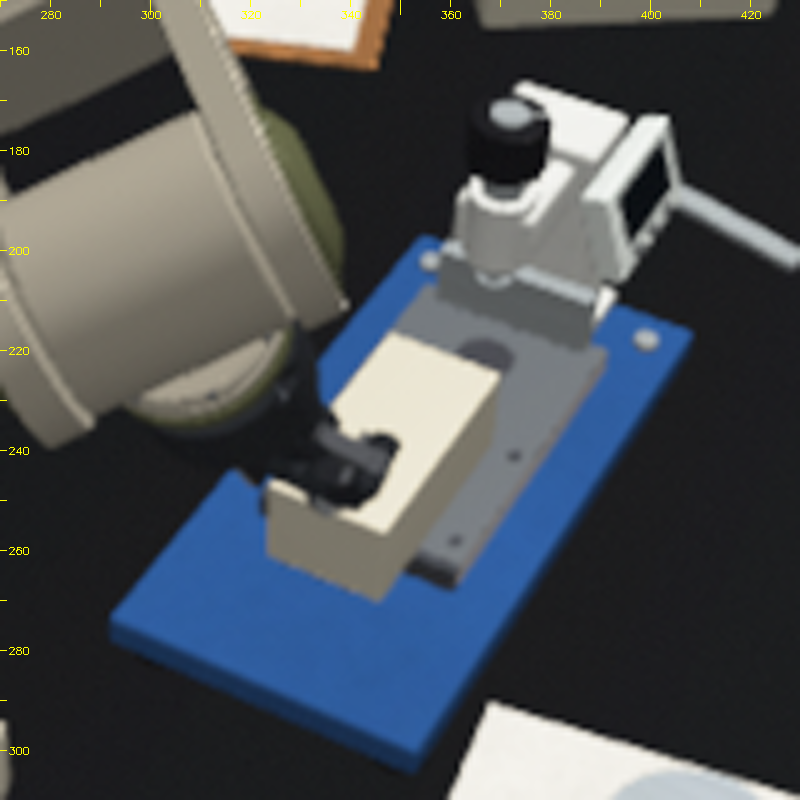

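```bash
python3 -m crank '{"linear":[[0,0,-0.08],[0,0,-0.15],[0,0,-0.15],[-0.001,0.02,-0.15],[-0.002,0.035,-0.15],[-0.003,0.05,-0.15],[-0.004,0.065,-0.15],[-0.005,0.08,-0.15],[-0.006,0.095,-0.15],[-0.007,0.11,-0.15],[-0.0077,0.12,-0.15],[-0.0077,0.12,-0.15]],"dr":[[0,0,0],[0,0,0],[0,0,0],[0,0,0],[0,0,0],[0,0,0],[0,0,0],[0,0,0],[0,0,0],[0,0,0],[0,0,0],[0,0,0]],"claw":[0.3,0.3,0.3,0.3,0.3,0.3,0.3,0.3,0.3,0.3,0.3,0.3]}'
python3 - <<'E'
from h import *
s=r.read_state();print(s['joint_positions'])
cv2.imwrite('pics/s9.png',r.capture('scene')[:,:,::-1]); crop('pics/s9.png','pics/s9c.png',270,150,430,310,5)
P=wristpose(); cv2.imwrite('pics/w9.png',r.capture('wrist')[:,:,::-1]); np.save('P9.npy',P)
E
```

```text
time: 13.4
position: [494.7, 5.6, 82.7]
ee_rot: [1.523, 1.626, -0.877]
ft_force: [-0.2, -0.7, 0.2]
width: 0.352
[-0.45251984  0.56192577  1.66449445  0.47973132  1.23295694 -0.75409722]
```

View pics/s9c.png

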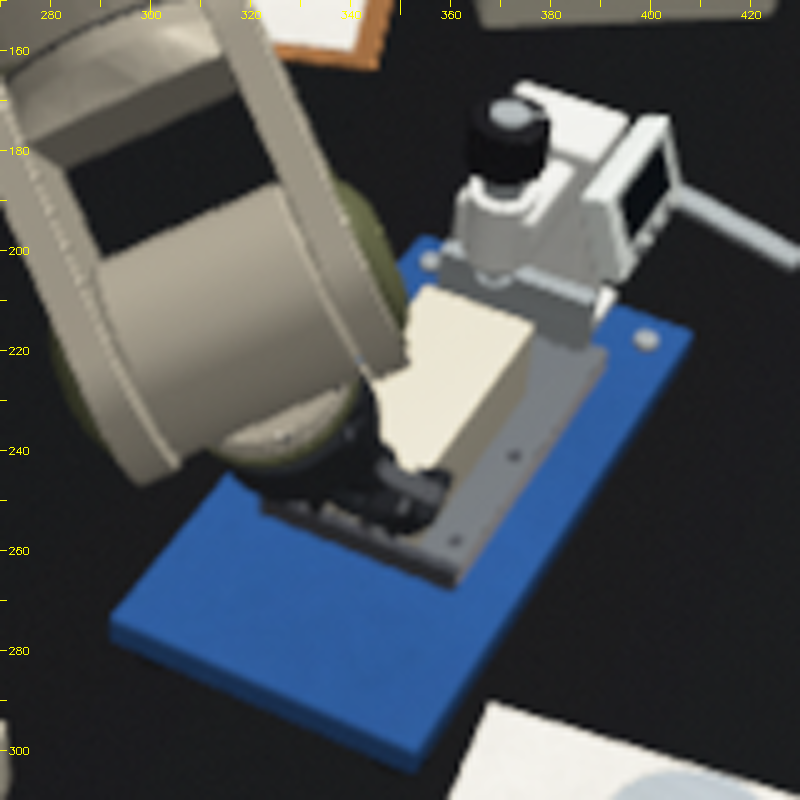

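View pics/w9.png

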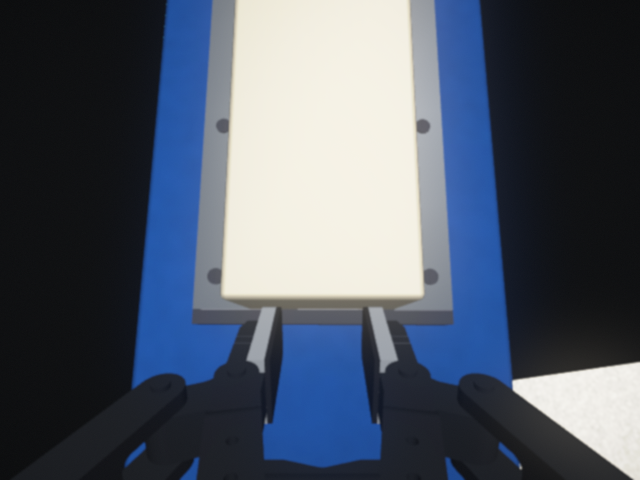

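Run:
```python
from h import *
P=np.load('P9.npy')
X=pix2w('wrist',[(236,0),(410,0),(424,295.5),(222,296.5)],98,P)
E=pix2w('wrist',[(193.5,323.5),(452.5,324)],48,P);print(E.round(1),E.mean(0))
G=E.mean(0)[:2]; y=1.635;u=np.array([np.cos(y),np.sin(y)]);v=np.array([-u[1],u[0]])
print(((X[:,:2]-G)@np.c_[u,v]).round(1)); 
a=X[:2].mean(0)-X[2:].mean(0);print('yaw',np.arctan2(a[1],a[0]))
```

```text
[[439.9  12.3  48. ]
 [548.7  19.2  48. ]] [494.29474871  15.73479324  48.        ]
[[113.6  31.6]
 [113.7 -31.1]
 [  7.5 -31. ]
 [  7.1  31.4]]
yaw 1.6351304458594693
```

```bash
python3 -m crank '{"linear":[[-0.001,0.015,0],[-0.002,0.03,0],[-0.003,0.045,0],[-0.004,0.06,0],[-0.0047,0.074,0],[-0.005,0.078,0],[-0.005,0.078,0]],"dr":[[0,0,0],[0,0,0],[0,0,0],[0,0,0],[0,0,0],[0,0,0],[0,0,0]],"claw":[0.3,0.3,0.3,0.3,0.3,0.3,0.3]}'
python3 -m crank '{"linear":[[0,0.003,0],[0,0.003,0]],"dr":[[0,0,0],[0,0,0]],"claw":[0.3,0.3]}'
```

```text
time: 14.38
position: [492.5, 44.2, 82.9]
ee_rot: [1.523, 1.625, -0.877]
ft_force: [0.6, -0.2, -0.4]
width: 0.346
time: 14.62
position: [492.7, 45.2, 82.9]
ee_rot: [1.523, 1.624, -0.877]
ft_force: [-0.1, -1.0, 0.6]
width: 0.351
```

```bash
python3 -m crank '{"linear":[[-0.0001,0.003,0],[-0.0003,0.006,0],[-0.0003,0.006,0]],"dr":[[0,0,0],[0,0,0],[0,0,0]],"claw":[0.3,0.3,0.3]}'
python3 -m crank '{"linear":[[-0.0001,0.003,0],[-0.0001,0.003,0]],"dr":[[0,0,0],[0,0,0]],"claw":[0.3,0.3]}'
python3 -m crank '{"linear":[[-0.0001,0.003,0],[-0.0001,0.003,0]],"dr":[[0,0,0],[0,0,0]],"claw":[0.3,0.3]}'
```

```text
time: 15.0
position: [492.5, 48.5, 82.9]
ee_rot: [1.523, 1.624, -0.877]
ft_force: [0.7, -2.6, 0.8]
width: 0.349
time: 15.25
position: [492.4, 49.9, 82.9]
ee_rot: [1.523, 1.624, -0.877]
ft_force: [0.5, -2.9, 1.0]
width: 0.35
time: 15.5
position: [492.6, 50.2, 82.9]
ee_rot: [1.521, 1.622, -0.878]
ft_force: [-2.9, -11.8, 4.0]
width: 0.348
```

```bash
python3 -m crank '{"linear":[[0,0.001,0],[0,0.001,0]],"dr":[[0,0,0],[0,0,0]],"claw":[0.3,0.3]}'
python3 -m crank '{"linear":[[0.001,-0.015,0],[0.002,-0.04,0],[0.003,-0.07,0.05],[0.003,-0.07,0.1],[0.003,-0.07,0.15],[0.003,-0.07,0.15]],"dr":[[0,0,0],[0,0,0],[0,0,0],[0,0,0],[0,0,0],[0,0,0]],"claw":[0.3,0.3,0.3,0.3,0.3,0.3]}'
python3 - <<'E'
from h import *
cv2.imwrite('pics/s10.png',r.capture('scene')[:,:,::-1]); crop('pics/s10.png','pics/s10c.png',270,150,430,310,5)
P=wristpose(); cv2.imwrite('pics/w10.png',r.capture('wrist')[:,:,::-1]); np.save('P10.npy',P)
E
```

```text
time: 15.75
position: [492.6, 50.2, 82.9]
ee_rot: [1.521, 1.621, -0.878]
ft_force: [-3.3, -14.4, 5.7]
width: 0.348
time: 16.5
position: [494.2, 16.5, 158.8]
ee_rot: [1.523, 1.622, -0.875]
ft_force: [-0.0, 0.4, -0.8]
width: 0.351
```

View pics/s10c.png

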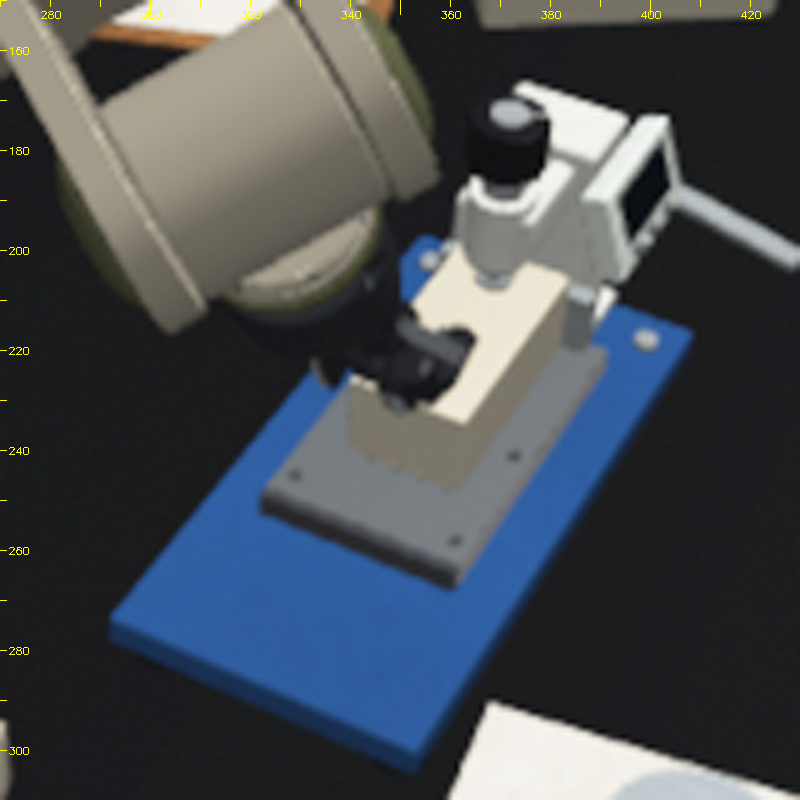

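View pics/w10.png

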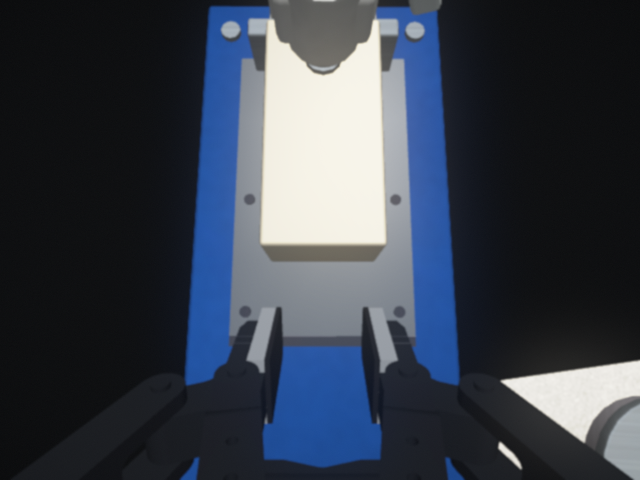

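Run:
```python
from h import *
P=np.load('P10.npy')
X=pix2w('wrist',[(266,20),(381,20),(386,244),(261,244)],98,P)
E=pix2w('wrist',[(229.5,345.5),(415.5,345.5)],48,P)
G=E.mean(0)[:2]; y=1.635;u=np.array([np.cos(y),np.sin(y)]);v=np.array([-u[1],u[0]])
print(G,((X[:,:2]-G)@np.c_[u,v]).round(1)); a=X[:2].mean(0)-X[2:].mean(0);print('yaw',np.arctan2(a[1],a[0]))
K=np.array([494.3,17.5])+150*u; print('knob',K, 'gauge fit1',np.array([494.06,18.53])+150*np.array([np.cos(1.63),np.sin(1.63)]))
print(r.read_state()['position'],R.from_rotvec(r.read_state()['ee_rot']).as_matrix().round(3))
```

```text
[494.34830514  15.94054936] [[178.4  31.8]
 [178.6 -32.5]
 [ 50.6 -31.4]
 [ 50.5  30.8]]
yaw 1.6342598453283756
knob [484.67606402 167.19094781] gauge fit1 [485.18463594 168.26719616]
[493.50294937  16.83758904 157.1900406 ] [[-0.032  0.998  0.057]
 [ 0.499  0.066 -0.864]
 [-0.866  0.001 -0.5  ]]
```

```bash
python3 -m crank '{"linear":[[0,0,0.07],[0,0,0.14],[0,0,0.21],[0,0,0.28],[0,0,0.28]],"dr":[[-0.2,-0.0125,0],[-0.42,-0.026,0],[-0.6654,-0.0413,0],[-0.6654,-0.0413,0],[-0.6654,-0.0413,0]],"claw":[-0.2,-0.2,-0.2,-0.2,-0.2]}'
python3 -m crank '{"linear":[[-0.006,0.1,0],[-0.012,0.2,0],[-0.019,0.3,0],[-0.019,0.303,0],[-0.019,0.303,0],[-0.019,0.303,0]],"dr":[[0,0,0.2],[0,0,0.4],[0,0,0.6],[0,0,0.8],[0,0,1],[0,0,1]],"claw":[-0.2,-0.2,-0.2,-0.2,-0.2,-0.2]}'
python3 - <<'E'
from h import *
P=wristpose(); cv2.imwrite('pics/w11.png',r.capture('wrist')[:,:,::-1]); np.save('P11.npy',P)
s=r.read_state();M=R.from_rotvec(s['ee_rot']).as_matrix();print(s['position'],s['joint_positions'],M.round(4),np.arctan2(M[1,1],M[0,1]))
E
```

```text
time: 17.23
position: [494.3, 17.3, 298.9]
ee_rot: [1.16, 1.238, -1.158]
ft_force: [-0.7, -0.1, -0.9]
width: 0.604
time: 17.98
position: [484.1, 168.2, 296.0]
ee_rot: [0.563, 1.5, -0.565]
ft_force: [0.4, 0.0, -0.3]
width: 0.601
[484.2002781  168.12562165 296.31798464] [ 1.02815821e-01  2.85232312e-01  1.30753567e+00  1.76065460e-04
  1.55168854e+00 -7.45223307e-01] [[-2.900e-03  6.615e-01  7.500e-01]
 [-1.000e-04  7.500e-01 -6.615e-01]
 [-1.000e+00 -2.000e-03 -2.100e-03]] 0.8480375681746859
```

View pics/w11.png

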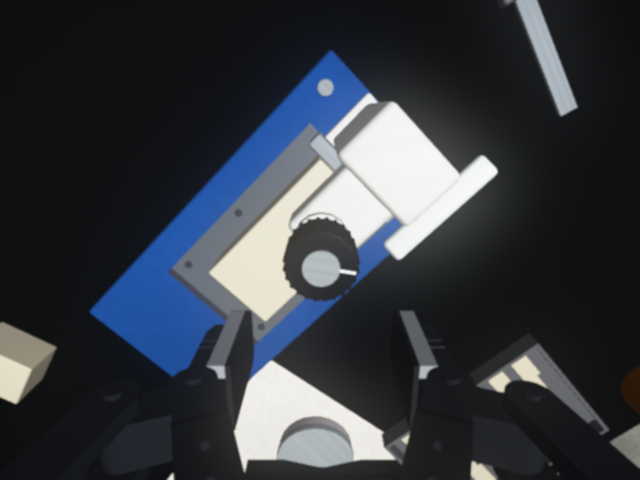

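Run:
```python
from h import *
P=np.load('P11.npy')
crop('pics/w11.png','pics/w11c.png',260,190,420,320,5)
print(pix2w('wrist',[(321.5,268.5),(357,272)],210,P))
```

```text
[[485.26834846 165.22603835 210.        ]
 [499.19914362 178.06837737 210.        ]]
```

View pics/w11c.png

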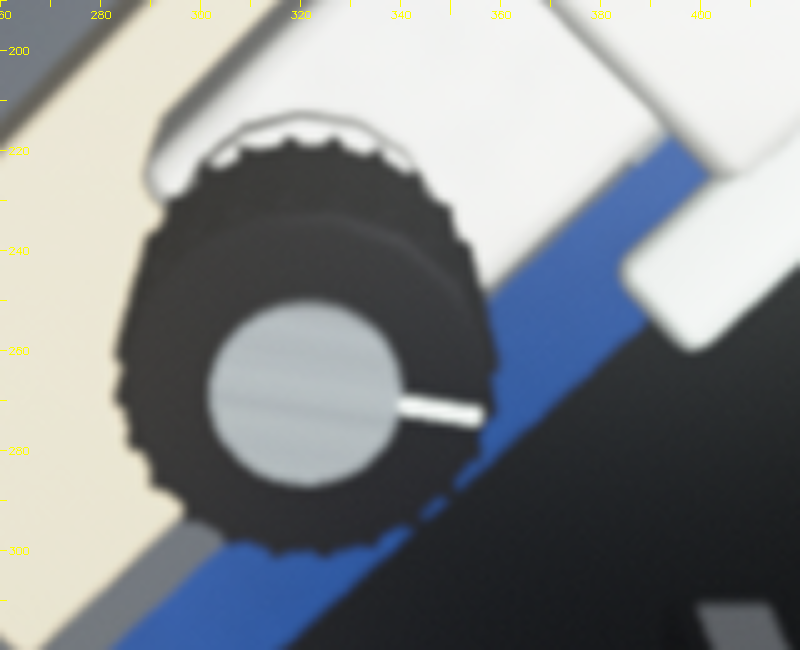

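Run:
```python
from h import *
P=np.load('P11.npy')
for z in(150,170,190):
  X=pix2w('wrist',[(386,243),(398,260),(484,156),(497,172)],z,P)[:,:2]
  G=np.array([494.3,17]);y=1.633;u=np.array([np.cos(y),np.sin(y)]);v=np.array([-u[1],u[0]])
  print(z,((X-G)@np.c_[u,v]).round(0).tolist(), w2pix('scene',np.c_[X,np.full(4,z)]).round(0).tolist(), w2pix('top',np.c_[X,np.full(4,z)]).round(0).tolist())
```

```text
150 [[175.0, -34.0], [173.0, -49.0], [257.0, -35.0], [257.0, -49.0]] [[386.0, 191.0], [391.0, 194.0], [399.0, 175.0], [404.0, 176.0]] [[246.0, 227.0], [246.0, 222.0], [216.0, 230.0], [216.0, 225.0]]
170 [[178.0, -27.0], [175.0, -41.0], [253.0, -28.0], [253.0, -41.0]] [[385.0, 184.0], [389.0, 186.0], [397.0, 169.0], [401.0, 170.0]] [[244.0, 229.0], [244.0, 224.0], [216.0, 231.0], [216.0, 227.0]]
190 [[180.0, -21.0], [178.0, -33.0], [250.0, -21.0], [249.0, -33.0]] [[384.0, 176.0], [388.0, 178.0], [395.0, 162.0], [399.0, 164.0]] [[242.0, 231.0], [242.0, 226.0], [216.0, 233.0], [216.0, 229.0]]
```

```bash
python3 -m crank '{"linear":[[0.001,-0.002,-0.08],[0.001,-0.002,-0.15],[0.001,-0.002,-0.185],[0.001,-0.002,-0.2],[0.001,-0.002,-0.2],[0.001,-0.002,-0.2]],"dr":[[0,0,0],[0,0,0],[0,0,0],[0,0,0],[0,0,0],[0,0,0]],"claw":[-0.2,-0.2,-0.2,-0.2,-0.2,-0.2]}' 30
python3 - <<'E'
from h import *
P=wristpose(); cv2.imwrite('pics/w12.png',r.capture('wrist')[:,:,::-1]); np.save('P12.npy',P)
s=r.read_state();print(s['position'],s['ft_force'],s['torque'])
cv2.imwrite('pics/s12.png',r.capture('scene')[:,:,::-1]); crop('pics/s12.png','pics/s12c.png',300,110,430,240,5)
E
```

```text
time: 18.77
position: [485.1, 167.4, 198.5]
ee_rot: [0.564, 1.495, -0.563]
ft_force: [0.0, -0.3, 0.0]
width: 0.601
[485.13599386 167.38483209 198.53136471] [-0.21221088  0.40326602  0.60640622] [ 0.0301086  -0.06967126 -0.06790605]
```

View pics/w12.png

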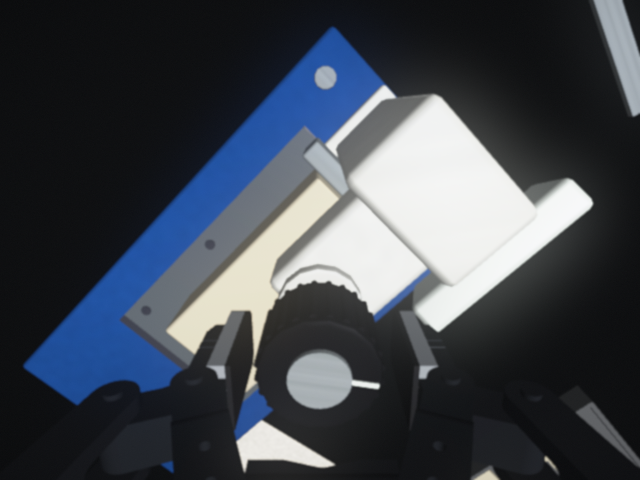

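View pics/s12c.png

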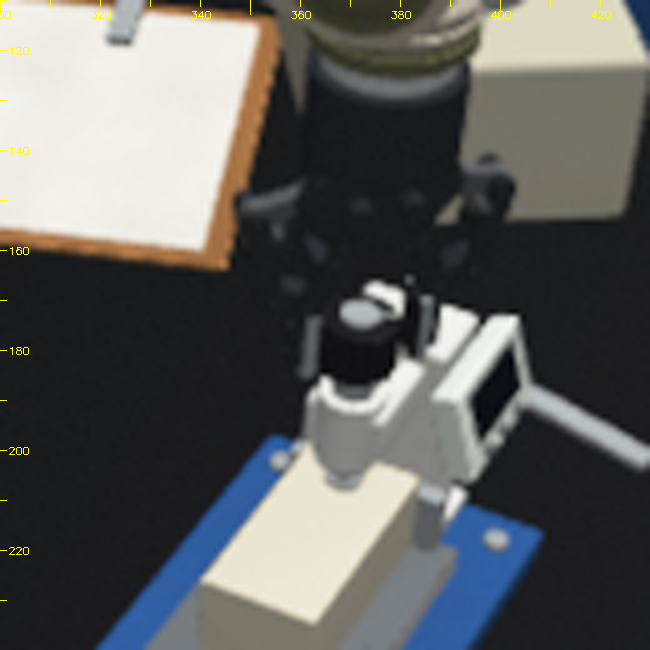

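```bash
python3 -m crank '{"linear":[[0,0,0],[0,0,0],[0,0,0],[0,0,0]],"dr":[[0,0,0],[0,0,0],[0,0,0],[0,0,0]],"claw":[0.5,0.5,0.5,0.5]}' 30
python3 - <<'E'
from h import *
for i in range(3):
  s=r.read_state();r.capture('top');print(s['position'].round(2),s['ft_force'].round(2),s['torque'].round(3),s['width'])
E
```

```text
time: 19.38
position: [484.7, 167.1, 198.5]
ee_rot: [0.562, 1.496, -0.563]
ft_force: [-3.5, -3.6, 5.2]
width: 0.46
[484.69 167.09 198.47] [-3.48 -3.64  5.2 ] [-0.403  0.464  0.045] 0.45963867217381593
[484.69 167.09 198.47] [-3.25 -3.25  5.81] [-0.433  0.479  0.031] 0.45799786675998744
[484.71 167.09 198.46] [-3.84 -2.53  5.59] [-0.49   0.459 -0.009] 0.45959062732223055
```

```bash
cat > tq.py <<'E'
from h import *
a=[]
for i in range(4):
  s=r.read_state();a.append(np.r_[s['ft_force'],s['torque'],s['width']]);r.capture('top')
M=R.from_rotvec(s['ee_rot']).as_matrix();a=np.array(a)
print('t',round(s['time'],2),'yaw %.4f'%np.arctan2(M[1,1],M[0,1]),'tz',a[:,5].round(3),'mean %.3f'%a[:,5].mean(),'F',a[:,:3].mean(0).round(1),'w %.3f'%a[0,6])
E
python3 -m crank '{"linear":[[-0.0007,-0.0007,0],[-0.0007,-0.0007,0],[-0.0007,-0.0007,0],[-0.0007,-0.0007,0],[-0.0007,-0.0007,0]],"dr":[[0,0,-0.1],[0,0,-0.2],[0,0,-0.3],[0,0,-0.4],[0,0,-0.5]],"claw":[0.5,0.5,0.5,0.5,0.5]}'; python3 tq.py
```

```text
time: 20.15
position: [484.7, 167.0, 198.5]
ee_rot: [0.867, 1.39, -0.866]
ft_force: [-0.9, -1.1, 4.8]
width: 0.46
t 20.3 yaw 0.4599 tz [ 0.108 -0.048 -0.065 -0.   ] mean -0.001 F [-1.5 -1.3  5.4] w 0.460
```

```bash
cat > tq.py <<'E'
from h import *
import sys
a=[]
for i in range(int(sys.argv[1]) if len(sys.argv)>1 else 3):
  s=r.read_state();a.append(np.r_[s['ft_force'],s['torque'],s['width'],s['joint_efforts'][5],s['joint_efforts'][0]]);r.capture('top')
M=R.from_rotvec(s['ee_rot']).as_matrix();a=np.array(a)
print('t',round(s['time'],2),'yaw %.4f'%np.arctan2(M[1,1],M[0,1]),'tz',a[:,5].round(3),'j6',a[:,7].round(4),'j1',a[:,8].round(3),'F',a[:,:3].mean(0).round(1),'w %.3f'%a[0,6])
E
python3 tq.py
python3 -m crank '{"linear":[[0,0,0],[0,0,0]],"dr":[[0,0,-0.06],[0,0,-0.12]],"claw":[0.5,0.5]}'; python3 tq.py 4
```

```text
t 20.45 yaw 0.4605 tz [-0.102 -0.088 -0.067] j6 [ 0.0022 -0.0411 -0.0504] j1 [0.465 0.463 0.46 ] F [-1.7 -1.3  5.8] w 0.459
time: 20.75
position: [484.7, 167.0, 198.5]
ee_rot: [0.937, 1.359, -0.936]
ft_force: [-1.7, -1.0, 5.7]
width: 0.463
t 20.9 yaw 0.3659 tz [ 0.037 -0.086 -0.04  -0.049] j6 [-0.4579 -0.1143  0.2741  0.0503] j1 [0.403 0.462 0.498 0.491] F [-1.6 -1.7  5.9] w 0.463
```

```bash
cat > q.py <<'E'
from h import *
s=r.read_state();M=R.from_rotvec(s['ee_rot']).as_matrix()
print('yaw %.4f'%np.arctan2(M[1,1],M[0,1]),'tz',s['torque'].round(3),'j6 %.4f v %.3f'%(s['joint_efforts'][5],s['joint_vel'][5]),'j1 %.3f'%s['joint_efforts'][0])
E
for i in 1; do
python3 -m crank '{"linear":[[0,0,0],[0,0,0],[0,0,0],[0,0,0]],"dr":[[0,0,-0.03],[0,0,-0.06],[0,0,-0.09],[0,0,-0.12]],"claw":[0.5,0.5,0.5,0.5]}'|head -1; python3 q.py
python3 -m crank '{"linear":[[0,0,0]],"dr":[[0,0,-0.03]],"claw":[0.5]}'|head -1; python3 q.py
python3 -m crank '{"linear":[[0,0,0]],"dr":[[0,0,-0.03]],"claw":[0.5]}'|head -1; python3 q.py
python3 -m crank '{"linear":[[0,0,0]],"dr":[[0,0,-0.03]],"claw":[0.5]}'|head -1; python3 q.py
python3 -m crank '{"linear":[[0,0,0]],"dr":[[0,0,-0.03]],"claw":[0.5]}'|head -1; python3 q.py
done
```

```text
time: 21.45
yaw 0.2714 tz [-0.208  0.114  0.063] j6 -0.2019 v 0.186 j1 0.430
time: 21.58
yaw 0.2478 tz [-0.216  0.121  0.038] j6 -0.2042 v 0.190 j1 0.436
time: 21.7
yaw 0.2242 tz [-0.239  0.037  0.033] j6 -0.2037 v 0.183 j1 0.442
time: 21.82
yaw 0.2007 tz [-0.229  0.125  0.054] j6 -0.2021 v 0.188 j1 0.450
time: 21.95
yaw 0.1771 tz [-0.196  0.071  0.077] j6 -0.2049 v 0.187 j1 0.458
```

```bash
python3 -m crank '{"linear":[[0,0,0],[0,0,0],[0,0,0],[0,0,0]],"dr":[[0,0,-0.03],[0,0,-0.06],[0,0,-0.09],[0,0,-0.12]],"claw":[0.5,0.5,0.5,0.5]}'|head -1; python3 q.py
python3 -m crank '{"linear":[[0,0,0],[0,0,0]],"dr":[[0,0,-0.03],[0,0,-0.06]],"claw":[0.5,0.5]}'|head -4; python3 q.py
python3 -m crank '{"linear":[[0,0,0],[0,0,0]],"dr":[[0,0,-0.03],[0,0,-0.06]],"claw":[0.5,0.5]}'; python3 q.py
```

```text
time: 22.45
yaw 0.0828 tz [-0.286  0.064  0.083] j6 -0.2017 v 0.188 j1 0.490
time: 22.7
position: [484.8, 167.0, 198.5]
ee_rot: [1.183, 1.225, -1.182]
ft_force: [-1.1, -1.5, 5.6]
yaw 0.0357 tz [-0.264  0.089  0.055] j6 -0.2027 v 0.184 j1 0.509
time: 22.95
position: [484.8, 167.0, 198.5]
ee_rot: [1.218, 1.202, -1.216]
ft_force: [-1.0, -0.9, 5.3]
width: 0.459
yaw -0.0114 tz [-0.251  0.067  0.025] j6 -0.2045 v 0.184 j1 0.530
```

```bash
python3 -m crank '{"linear":[[0,0,0]],"dr":[[0,0,-0.03]],"claw":[0.5]}'|head -1; python3 q.py
python3 -m crank '{"linear":[[0,0,0]],"dr":[[0,0,-0.03]],"claw":[0.5]}'|head -1; python3 q.py
python3 -m crank '{"linear":[[0,0,0]],"dr":[[0,0,-0.03]],"claw":[0.5]}'|head -1; python3 q.py
```

```text
time: 23.08
yaw -0.0349 tz [-0.291  0.102  0.044] j6 -0.2016 v 0.189 j1 0.538
time: 23.2
yaw -0.0585 tz [-0.282  0.055  0.037] j6 -0.2042 v 0.189 j1 0.550
time: 23.32
yaw -0.0820 tz [-0.306  0.061 -0.004] j6 -0.2031 v 0.184 j1 0.558
```

```bash
python3 -m crank '{"linear":[[0,0,0]],"dr":[[0,0,-0.03]],"claw":[0.5]}'|head -1; python3 q.py
python3 -m crank '{"linear":[[0,0,0]],"dr":[[0,0,-0.03]],"claw":[0.5]}'|head -1; python3 q.py
python3 -m crank '{"linear":[[0,0,0]],"dr":[[0,0,-0.03]],"claw":[0.5]}'|head -1; python3 q.py
python3 - <<'E'
from h import *
cv2.imwrite('pics/w13.png',r.capture('wrist')[:,:,::-1])
cv2.imwrite('pics/s13.png',r.capture('scene')[:,:,::-1]); crop('pics/s13.png','pics/s13c.png',330,160,410,240,8)
E
```

```text
time: 23.45
yaw -0.1056 tz [-0.306  0.093  0.076] j6 -0.2021 v 0.190 j1 0.570
time: 23.58
yaw -0.1292 tz [-0.33   0.114 -0.016] j6 -0.2046 v 0.185 j1 0.582
time: 23.7
yaw -0.1527 tz [-0.27   0.084  0.015] j6 -0.2017 v 0.186 j1 0.592
```

View pics/w13.png

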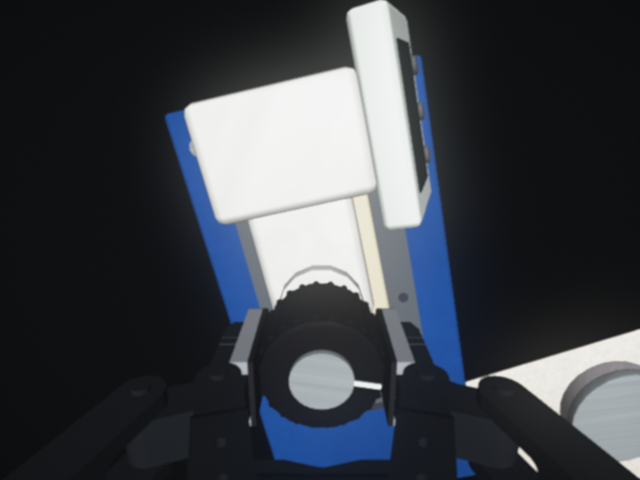

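View pics/s13c.png

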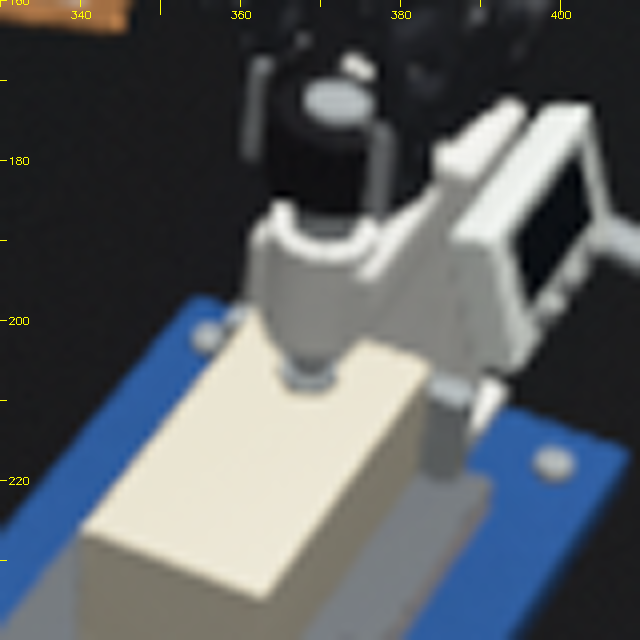

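```bash
python3 -m crank '{"linear":[[0,0,0],[0,0,0]],"dr":[[0,0,-0.03],[0,0,-0.06]],"claw":[0.5,0.5]}'|head -1; python3 q.py
python3 -m crank '{"linear":[[0,0,0]],"dr":[[0,0,-0.03]],"claw":[0.5]}'|head -1; python3 q.py
```

```text
time: 24.05
yaw -0.1999 tz [-0.315  0.063  0.059] j6 -0.2056 v 0.189 j1 0.613
time: 24.18
yaw -0.2235 tz [-0.397  0.084  0.026] j6 -0.2039 v 0.184 j1 0.627
```

```bash
python3 -m crank '{"linear":[[0,0,0]],"dr":[[0,0,-0.03]],"claw":[0.5]}'|head -1; python3 q.py
python3 -m crank '{"linear":[[0,0,0]],"dr":[[0,0,-0.03]],"claw":[0.5]}'|head -1; python3 q.py
python3 -m crank '{"linear":[[0,0,0]],"dr":[[0,0,-0.03]],"claw":[0.5]}'|head -1; python3 q.py
```

```text
time: 24.3
yaw -0.2470 tz [-0.322  0.03   0.1  ] j6 -0.2015 v 0.188 j1 0.639
time: 24.42
yaw -0.2705 tz [-0.302  0.052  0.04 ] j6 -0.2044 v 0.188 j1 0.651
time: 24.55
yaw -0.2942 tz [-0.352  0.058  0.017] j6 -0.2021 v 0.184 j1 0.666
```

```bash
python3 -m crank '{"linear":[[0,0,0]],"dr":[[0,0,-0.03]],"claw":[0.5]}'|head -1; python3 q.py
python3 -m crank '{"linear":[[0,0,0]],"dr":[[0,0,-0.03]],"claw":[0.5]}'|head -1; python3 q.py
python3 -m crank '{"linear":[[0,0,0]],"dr":[[0,0,-0.03]],"claw":[0.5]}'|head -1; python3 q.py
```

```text
time: 24.68
yaw -0.3177 tz [-0.32   0.046  0.077] j6 -0.2027 v 0.191 j1 0.675
time: 24.8
yaw -0.3413 tz [-0.398  0.043  0.046] j6 -0.2038 v 0.184 j1 0.688
time: 24.92
yaw -0.3648 tz [-0.404  0.032  0.033] j6 -0.2013 v 0.190 j1 0.702
```

```bash
python3 -m crank '{"linear":[[0,0,0]],"dr":[[0,0,-0.03]],"claw":[0.5]}'|head -1; python3 q.py
python3 -m crank '{"linear":[[0,0,0]],"dr":[[0,0,-0.03]],"claw":[0.5]}'|head -1; python3 q.py
python3 -m crank '{"linear":[[0,0,0]],"dr":[[0,0,-0.03]],"claw":[0.5]}'|head -1; python3 q.py
```

```text
time: 25.05
yaw -0.3884 tz [-0.335  0.009  0.063] j6 -0.2042 v 0.188 j1 0.714
time: 25.18
yaw -0.4119 tz [-0.386  0.034  0.052] j6 -0.2021 v 0.186 j1 0.727
time: 25.3
yaw -0.4355 tz [-0.384  0.028  0.092] j6 -0.2026 v 0.190 j1 0.741
```

```bash
python3 -m crank '{"linear":[[0,0,0]],"dr":[[0,0,-0.03]],"claw":[0.5]}'|head -1; python3 q.py
python3 -m crank '{"linear":[[0,0,0]],"dr":[[0,0,-0.03]],"claw":[0.5]}'|head -1; python3 q.py
python3 -m crank '{"linear":[[0,0,0]],"dr":[[0,0,-0.03]],"claw":[0.5]}'|head -1; python3 q.py
```

```text
time: 25.42
yaw -0.4591 tz [-0.37   0.051  0.018] j6 -0.2037 v 0.185 j1 0.753
time: 25.55
yaw -0.4826 tz [-0.459  0.03   0.143] j6 -0.2012 v 0.188 j1 0.768
time: 25.68
yaw -0.5062 tz [-0.4    0.11   0.008] j6 -0.2042 v 0.188 j1 0.783
```

```bash
python3 -m crank '{"linear":[[0,0,0]],"dr":[[0,0,-0.03]],"claw":[0.5]}'|head -1; python3 q.py
python3 -m crank '{"linear":[[0,0,0]],"dr":[[0,0,-0.03]],"claw":[0.5]}'|head -1; python3 q.py
python3 -m crank '{"linear":[[0,0,0]],"dr":[[0,0,-0.03]],"claw":[0.5]}'|head -1; python3 q.py
```

```text
time: 25.8
yaw -0.5297 tz [-0.418  0.05   0.034] j6 -0.2019 v 0.185 j1 0.794
time: 25.92
yaw -0.5533 tz [-0.416  0.041  0.054] j6 -0.2024 v 0.190 j1 0.810
time: 26.05
yaw -0.5768 tz [-0.459  0.063  0.065] j6 -0.2036 v 0.185 j1 0.824
```

```bash
python3 -m crank '{"linear":[[0,0,0]],"dr":[[0,0,-0.03]],"claw":[0.5]}'|head -1; python3 q.py
python3 -m crank '{"linear":[[0,0,0]],"dr":[[0,0,-0.03]],"claw":[0.5]}'|head -1; python3 q.py
python3 -m crank '{"linear":[[0,0,0]],"dr":[[0,0,-0.03]],"claw":[0.5]}'|head -1; python3 q.py
```

```text
time: 26.18
yaw -0.6004 tz [-0.482  0.072  0.016] j6 -0.2011 v 0.188 j1 0.839
time: 26.3
yaw -0.6240 tz [-0.463 -0.002  0.047] j6 -0.2041 v 0.189 j1 0.853
time: 26.42
yaw -0.6476 tz [-0.424  0.029  0.046] j6 -0.2017 v 0.186 j1 0.865
```

```bash
python3 -m crank '{"linear":[[0,0,0]],"dr":[[0,0,-0.03]],"claw":[0.5]}'|head -1; python3 q.py
python3 -m crank '{"linear":[[0,0,0]],"dr":[[0,0,-0.03]],"claw":[0.5]}'|head -1; python3 q.py
python3 -m crank '{"linear":[[0,0,0]],"dr":[[0,0,-0.03]],"claw":[0.5]}'|head -1; python3 q.py
```

```text
time: 26.55
yaw -0.6711 tz [-0.463  0.055  0.047] j6 -0.2026 v 0.191 j1 0.882
time: 26.68
yaw -0.6946 tz [-0.477  0.082  0.084] j6 -0.2033 v 0.184 j1 0.896
time: 26.8
yaw -0.7182 tz [-0.503  0.064  0.111] j6 -0.1823 v 0.189 j1 0.893
```

```bash
python3 -m crank '{"linear":[[0,0,0]],"dr":[[0,0,-0.03]],"claw":[0.5]}'|head -1; python3 q.py
```

```text
time: 26.92
yaw -0.7418 tz [-0.534  0.033  0.102] j6 -0.1540 v 0.186 j1 0.880
```

```bash
python3 -m crank '{"linear":[[0,0,0]],"dr":[[0,0,-0.03]],"claw":[0.5]}'|head -1; python3 q.py
```

```text
time: 27.05
yaw -0.7652 tz [-0.498  0.052  0.111] j6 -0.1271 v 0.187 j1 0.871
```

```bash
python3 -m crank '{"linear":[[0,0,0]],"dr":[[0,0,-0.03]],"claw":[0.5]}'|head -1; python3 q.py
```

```text
time: 27.18
yaw -0.7888 tz [-0.493  0.084  0.123] j6 -0.1285 v 0.188 j1 0.890
```

```bash
python3 -m crank '{"linear":[[0,0,0]],"dr":[[0,0,-0.03]],"claw":[0.5]}'|head -1; python3 q.py
python3 tq.py 3
```

```text
time: 27.3
yaw -0.8124 tz [-0.535  0.026  0.141] j6 -0.1287 v 0.186 j1 0.905
t 27.4 yaw -0.8122 tz [0.141 0.029 0.025] j6 [-0.1287  0.022   0.1788] j1 [0.905 0.95  1.004] F [-0.7 -2.5  5.9] w 0.459
```

```bash
python3 -m crank '{"linear":[[0,0,0],[0,0,0],[0,0,0],[0,0,0],[0,0,0.05],[0,0,0.12],[0,0,0.2],[0,0,0.25],[0,0,0.25]],"dr":[[0,0,0],[0,0,0],[0,0,0],[0,0,0],[0,0,0],[0,0,0],[0,0,0],[0,0,0],[0,0,0]],"claw":[-0.2,-0.2,-0.2,-0.2,-0.2,-0.2,-0.2,-0.2,-0.2]}'
python3 - <<'E'
from h import *
P=wristpose(); cv2.imwrite('pics/w14.png',r.capture('wrist')[:,:,::-1]); np.save('P14.npy',P)
cv2.imwrite('pics/s14.png',r.capture('scene')[:,:,::-1]); crop('pics/s14.png','pics/s14c.png',290,160,430,310,5)
E
```

```text
time: 28.58
position: [484.9, 167.1, 324.1]
ee_rot: [1.781, 0.707, -1.775]
ft_force: [0.6, 0.5, -0.5]
width: 0.597
```

View pics/w14.png

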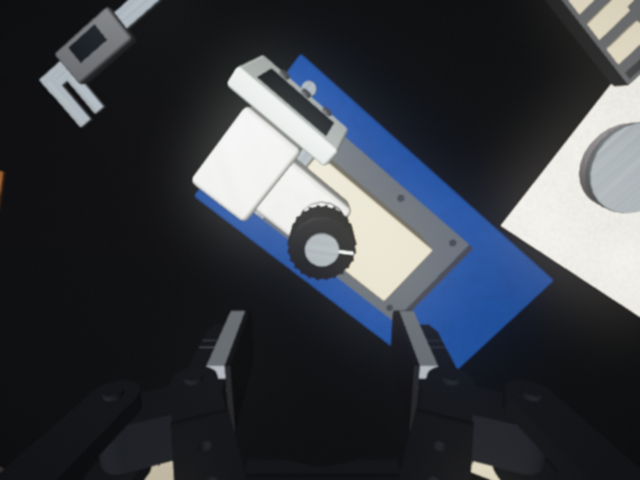

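View pics/s14c.png

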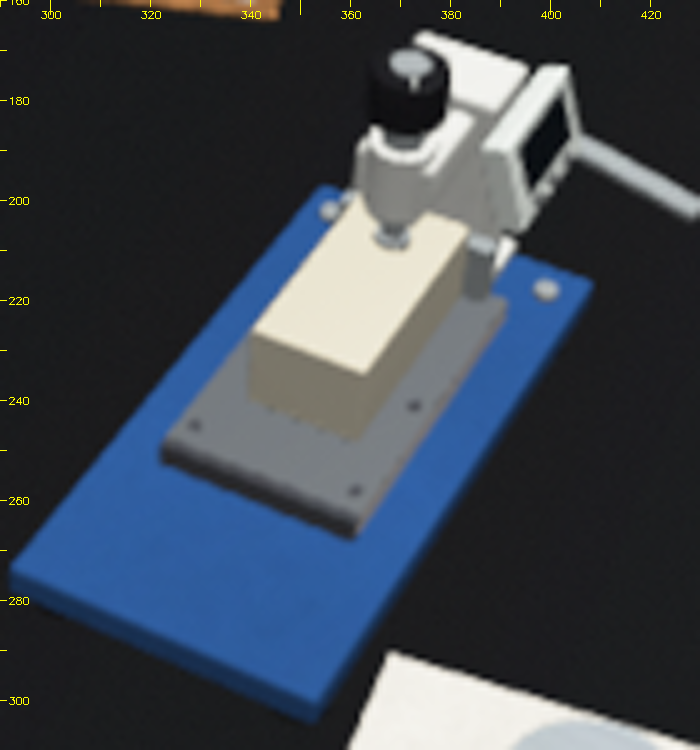

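View pics/s14.png

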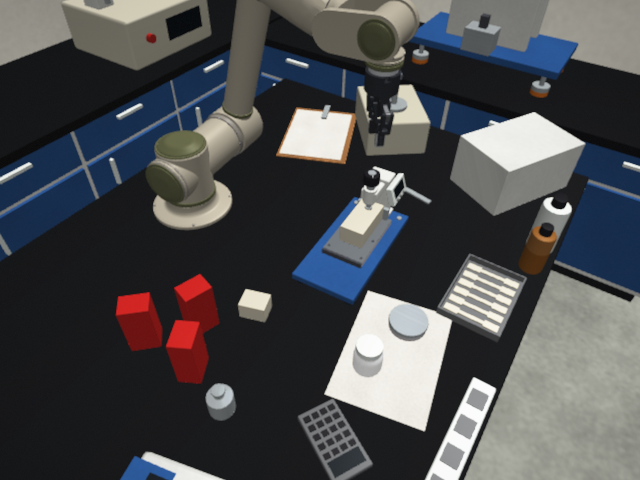

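```bash
python3 -c "
from plant import r
s=r.read_state();print(s['time'],s['ft_force'],abs(s['joint_vel']).max());print(r.sign_off())"
```

```text
28.675 [ 0.42244771  0.36550485 -0.87122111] 0.01428047319791748
the job is handed in; nothing more can be done
None
```

The job is done and handed in at 28.7 s. The block lies home against the end stop, the knob has been turned to its first slip, and the gripper is clear of everything.

- **Standing on the shelf:** I set the block upright with a 64 mm face flush against the bed edge, using force contact in both directions. The wrist picture showed it flush and centred to under 1 mm, and I let go there.
- **Tipping:** I pushed it high on its back face with the fingers and it tipped onto the bed. It slid back about 20 mm as it fell, but stayed straight and centred.
- **Sliding home:** I pushed it along the middle until it pressed on the stop with about 14 N. The wrist picture then put its rear end at x ≈ 50.5 (50 is home), within about 0.5 mm of centre and 0.1° of straight.
- **Knob:** I turned it clockwise by about 1.66 rad. The torque held near 0.05 N m, then rose as the spindle bore on the block and levelled off at about 0.12 N m. I went on roughly 0.05 rad past the start of slip to be sure, then stopped and released.

The last pictures show the spindle foot on the block and the block still home. The white line turned with the gripper, and the other items in view look unmoved.

- **Camera disagreement:** the wrist camera and the fixed cameras differed by about 2 mm along the bed. I relied on force contact there instead.
- **Slip reading:** single wrist-torque readings were noisy. I judged the slip from the last joint's effort, and the wrist torque agreed with it.

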